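# Put the water softener back into service

### The arm

A 6-joint arm with a two-finger parallel gripper is mounted at the origin on a cart in front of the work surface, level with it; the furniture and walls round the work are solid. World frame = base frame: x ahead of the robot, y to its left, z up, the work surface at z = 0. Lengths are in m, angles in degrees, forces in N, time in s.
With the tool pointing down it reaches from about 0.25 to 0.725 m from the base axis. Payload 9.7 kg.
Tool frame: the origin (TCP) lies midway between the tips of the shut fingers; the grasp point (between the pads) lies 19 mm behind it (r.tcp_to_grasp is the z of the grasp point in the tool frame, in m); z points along the fingers, y is the line along which they close (so a half turn about z gives the same grasp; the last joint's range is limited). The gripper opens to 85 mm and grips with 20 to 120 N. Pads are 22 mm wide; open, the fingers measure 114 mm over their backs; the gripper's body (76 mm by 85 mm) begins 54 mm behind the grasp point. The pads swing forward as they close: fully open they stand 13 mm farther back than shut.
Start: joints at [-64.229, 4.979, 10.078, 95.1, 0, 90], TCP at [0.239, -0.495, 0.231] pointing down, gripper open.
Joint ranges: [-179.16, 179.16], [-48.56, 103.87], [-65.8, 70.77], [-126.05, 130.52], [-82.76, 87.17], [-180, 180]. Speed limits (degrees/s): [127.2, 127.2, 147.25, 180, 180, 180].

### API

Orientations are given as a 3x3 rotation matrix whose columns are the frame's x, y, z axes.
In Python, from workcell import readout, get_image, r gives the robot as it stands.
- The arm moves only by the tool arm_command, never from a script. Its argument "series" is a list of rows, each a list of 7 numbers: the turn, a rotation vector about the tool's x, y, z in rad, then the shift along the tool's x, y, z in cm, then the finger opening in cm, from 0 to 8.54. In form: [[wx, wy, wz, dx, dy, dz, hand], ...]. A call has 1 to 20 rows; each row is the pose to reach, as a shift and turn from the pose commanded when the call began, along the tool's axes at that moment; what a row does not reach only later rows make up. A row lasts 1/10 s, in which the tool goes at most 50 mm and 8.59 degrees, less where a joint would pass 70% of its speed; a pose out of reach is approached as far as the arm can. A call with a gripper value outside its range is refused whole. The fingers move at their own pace and stop on an object; "force" is the grip in N (left out, the last holds). Time passes only in rows, so rows that repeat a pose let the fingers close. It gives the time, the measured TCP pose, the force, the opening and the grip force at its end, in the units of the state.
- readout.get_state(): the state, without advancing time (a new reading comes with each control period).
- get_image(name): name is "scene" or "top"; returns a dict with "img" (384x512x3 uint8, blue, green, red), "intrinsics" (3x3 intrinsics, pixels), "dist" ([k1, k2, p1, p2, k3] as OpenCV has them; the pictures are not rectified), "world_to_cam" (4x4, takes a point from world to camera coordinates). Camera axes: x right, y down, z forward; pixel columns grow to the right and rows downward; lengths in m; the calibration is good to about 2 mm. A picture is of the moment at which its call begins. There is no depth.
- r.sign_off(): hands the job in; it is judged then, once.
The state is a dict: "time_s": time; "joint_pos": joint angles; "joint_vel": joint speeds; "tau": joint torques, N m; "tool_pos": TCP position; "tcp_rot": TCP orientation; "force": force on the tool from outside, world axes, zero at the start; "moment": the same for the moment, N m; "gripper_width": opening from 0.0 (shut) to 1.0 (fully open); "grasp_force": force on a finger pad.
Only numpy, scipy, OpenCV 4.12 (cv2) and the standard library are available. Lean on these libraries where they do the work, as an engineer would, in place of code of your own. Each camera call takes 0.05 s, during which the arm holds its last target. There are 200 camera calls.

### The job

Put the glasswasher's water softener back into service. One of the two look-alike canisters holds its block of salt and the other is empty, which only their weight tells: slide the full one fully home in the softener's bay, its foot under the rails, swing the gate shut behind it, and stand the empty one upright in the steel tray. Turn the handwheel until the pointer under its far rim stands at the middle of the marker clip on the scale wall behind it; leave the clip where it is and disturb nothing else.

Things in the scene. Friction and masses are not known exactly. Their poses are not given: they have to be found in the camera images.
- softener: water softener, fixed: steel housing 142 x 142 mm, deck 80 mm high, handwheel on its deck, canister bay on its left. Origin under the housing's middle, on the wheel's axis; x points to the back, y left, z up; turned by up to 0.2 rad. The bay is open to the front (-x), without floor, between two low rails along x whose front ends are at x = -30.5 mm and a 50 mm high back stop at x = 60 mm
- bay_home (a point): point on the worktop in the bay over which the full canister's axis must finally stand; at (15, 148, 0) mm in the softener's frame. The canister slides on the worktop: rail walls 95 mm apart inside guide its 88 mm foot, and their inward lips (67 mm apart, underside 9.5 mm, top 12.5 mm above the worktop) lie over the foot
- wheel (a joint): angle of the handwheel (rad), black, 122 mm across, rim top 118 mm above the worktop: 0 when its pointer is straight at the back (+x of the softener), positive anticlockwise from above, stops at -1.3 and 1.4. Stiff (about 0.12 N m), stays where it is left. At the start the pointer stands left of the marker clip, so turn it clockwise from above
- pointer (a point): edge of the steel pointer blade that hangs under the far rim of the wheel, 74.5 mm from the wheel's axis, 102 mm above the worktop; best seen from the side or the back
- thumb_post (a point): centre of the top of the upright thumb post (18 mm thick, knob 21 mm, from the rim up to 152 mm above the worktop) on the wheel's near rim, 55 mm from the axis, just opposite the pointer; pushed sideways it turns the wheel
- set_mark (a point): middle of the inner edge of the black marker clip, 12 mm wide, saddled on the curved steel scale wall behind the wheel (radius 79 mm, top 108 mm above the worktop, dark ticks); 74.5 mm from the wheel's axis, 102 mm high. It sits tight and marks the wanted setting
- gate (a joint): angle of the bay's gate (rad): 0 shut, across the bay's mouth; grows as it swings out towards the robot and on to the left (1.57: points along -x of the softener), up to 2.3. Stays where it is left (friction about 0.06 N m). It can shut only with the canister home, which then has 2 mm of play
- gate_hinge (a point): on the gate's upright hinge axis, at the left front corner of the bay, at (-34.5, 204.5, 30) mm in the softener's frame
- gate_end (a point): at the gate's free end, 109 mm from the hinge axis, 30 mm above the worktop; the gate is a 6 mm thick steel plate from 10 to 50 mm above the worktop, with a 9 mm round bar at this end
- canister_k: white canister with a grey lid, 85 mm tall: foot 88 mm across and 6 mm thick, body 60 mm across, lid 62 mm across from 54 mm up to the top. Origin at the middle of its underside, z up the canister. It looks just like the other one; one of the two is full (0.48 to 0.68 kg), the other empty (0.13 to 0.19 kg); either may be the full one
- canister_m: the other white canister with a grey lid, same shape and size (see the first)
- tray: shallow open steel tray, fixed: 150 mm (its x) by 170 mm (its y) outside, wall 3 mm, 25 mm high, floor 3 mm thick. Origin at the middle of its underside; it may stand turned by up to 0.25 rad
- mug_a: dark blue mug, 92 mm tall, a bystander; origin under its middle
- mug_b: white mug with a printed picture, 92 mm tall, a bystander; origin under its middle
- cup_a: small white cup, 58 mm tall, a bystander; origin under its middle
- tumbler_0: small clear tumbler, 98 mm tall, a bystander; origin under its middle
- test_kit: black flat case 114 x 165 x 44 mm, a bystander; origin under its middle
- test_drops: small brown dropper bottle, 102 mm tall, a bystander; origin under its middle
Not all that is in view belongs to the job. There is more than one size of the tray; the job needs the largest.

How it is judged (in metres and radians):
At the end, for the whole second after the job is handed in: Full canister upright within 6 mm of the bay's home point, gate shut (within 0.08 rad), empty canister upright on the tray's floor, pointer within 6 mm (half the clip's width) of the middle of the marker clip, all at rest (((horizontal distance between canister_k and bay_home below 0.006 m and height (world z) of canister_k below 0.004 m and contact force between canister_m and tray below 3.3 N and height (world z) of canister_m below 0.008 m and x of canister_m in the frame of tray between -0.031 and 0.031 m and y of canister_m in the frame of tray between -0.041 and 0.041 m and angle between each of canister_k, canister_m's own z axis and vertical below 0.08 rad and linear speed of each of canister_k, canister_m below 0.02 m/s) or (horizontal distance between canister_m and bay_home below 0.006 m and height (world z) of canister_m below 0.004 m and contact force between canister_k and tray below 3.3 N and height (world z) of canister_k below 0.008 m and x of canister_k in the frame of tray between -0.031 and 0.031 m and y of canister_k in the frame of tray between -0.041 and 0.041 m and angle between each of canister_m, canister_k's own z axis and vertical below 0.08 rad and linear speed of each of canister_m, canister_k below 0.02 m/s)) and value of joint gate below 0.08 rad and horizontal distance between pointer and set_mark below 0.006 m and velocity of joint wheel between -0.05 and 0.05 rad/s); the robot touches nothing.
It fails at once if the marker clip is moved along its scale (more than 6 mm) (distance of set_mark from where it was at the start of the episode above 0.006 m).
It fails at once if a canister is tipped over (more than 0.7 rad) (angle between any of canister_m, canister_k's own z axis and vertical above 0.7 rad).
It fails at once if a bystander (mug, cup, tumbler, case, dropper bottle) is moved by more than 25 mm or tipped (distance of any of mug_a, mug_b, cup_a, tumbler_0, test_kit, test_drops from where it was at the start of the episode above 0.025 m or angle between any of mug_a, mug_b, cup_a, tumbler_0, test_kit, test_drops's own z axis and vertical above 0.4 rad).
It also fails if it takes over 72 s, if anything falls off the work surface, if the arm or the gripper's body presses on something with over 40 N, if the wrist force passes 120 N, or if a joint passes its speed limit or range.

## Working session

There is one attempt and no reset: what is moved stays moved. The work goes in short steps, Python scripts to look and compute and a tool call to move; the robot and the scene stay as the last step left them, time stands still between calls to the robot, and variables do not carry over. Pictures are saved under pics/ and viewed, at most 10 in all, crops included, and the job is handed in when it is done.

Besides the shell and the picture viewer there is one more tool, called after "Request:" as name([rows], argument=value, ...), one row to a line, values as JSON. arm_command: Moves the arm, as the interface text tells. Its arguments: {"type":"object","properties":{"series":{"type":"array"},"force":{"type":"number"}},"required":["series"]}

```bash
ls; mkdir -p pics; cat > h.py <<'E'
import numpy as np, cv2, sys
from workcell import readout, get_image, r
def cam(n):
    d=get_image(n); return d
def proj(d,P):
    T=np.array(d["world_to_cam"]); P=np.atleast_2d(P).astype(float)
    rv=cv2.Rodrigues(T[:3,:3])[0]
    return cv2.projectPoints(P,rv,T[:3,3],np.array(d["intrinsics"]),np.array(d["dist"],float))[0][:,0]
def ray(d,px):
    T=np.array(d["world_to_cam"]); R=T[:3,:3]; 
    u=cv2.undistortPoints(np.atleast_2d(px).astype(float).reshape(-1,1,2),np.array(d["intrinsics"]),np.array(d["dist"],float))[:,0]
    v=np.c_[u,np.ones(len(u))]@R
    return -R.T@T[:3,3], v/np.linalg.norm(v,axis=1,keepdims=True)
def onz(d,px,z):
    c,v=ray(d,px); return c+v*((z-c[2])/v[:,2])[:,None]
E
python3 - <<'E'
from h import *
for n in("scene","top"):
    d=cam(n); cv2.imwrite(f"pics/{n}0.png",cv2.resize(d["img"],(800,600),interpolation=cv2.INTER_CUBIC))
    np.save(f"{n}0.npy",d,allow_pickle=True)
    c,v=ray(d,[[256,192]]); print(n,c,v)
print(readout.get_state())
E
```

```text
pics
scene [-0.34536239 -1.31929472  0.84021558] [[ 0.54997877  0.7071772  -0.44432394]]
top [-5.83367885e-01 -7.33780204e-04  1.58219871e+00] [[ 0.60402474 -0.06533109 -0.7942833 ]]
{'time_s': 0.1, 'joint_pos': array([-6.42274885e+01,  5.00770871e+00,  1.00384706e+01,  9.50992120e+01,
        7.28549340e-04,  9.00002649e+01]), 'joint_vel': array([-0.03931378, -0.12464777,  0.08004452, -0.09096803,  0.08279457,
       -0.03962609]), 'tau': array([-4.17349693e-04, -5.21561587e+01,  4.65653980e+01,  1.60639366e-02,
        1.98984701e-06, -1.56647133e-06]), 'tool_pos': array([ 0.23905294, -0.49510247,  0.23065158]), 'tcp_rot': array([[ 9.00529493e-01,  4.34794635e-01, -5.07995131e-04],
       [ 4.34794931e-01, -9.00528844e-01,  1.08137102e-03],
       [ 1.27100515e-05, -1.19468021e-03, -9.99999286e-01]]), 'force': array([-0.22025144, -0.14129082,  0.35540483]), 'moment': array([ 0.00010251,  0.0439421 , -0.00378995]), 'grasp_force': 0.0, 'gripper_width': 0.9981517132076354}
```

View pics/scene0.png

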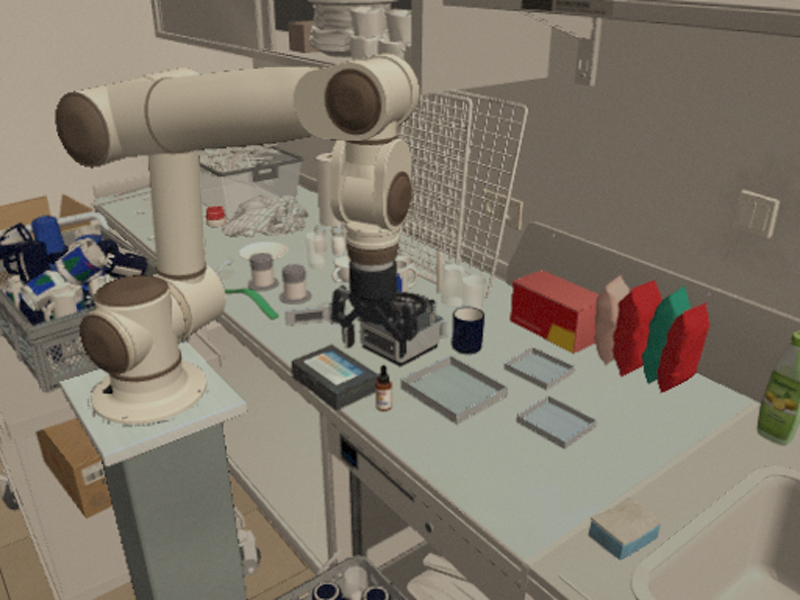

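View pics/top0.png

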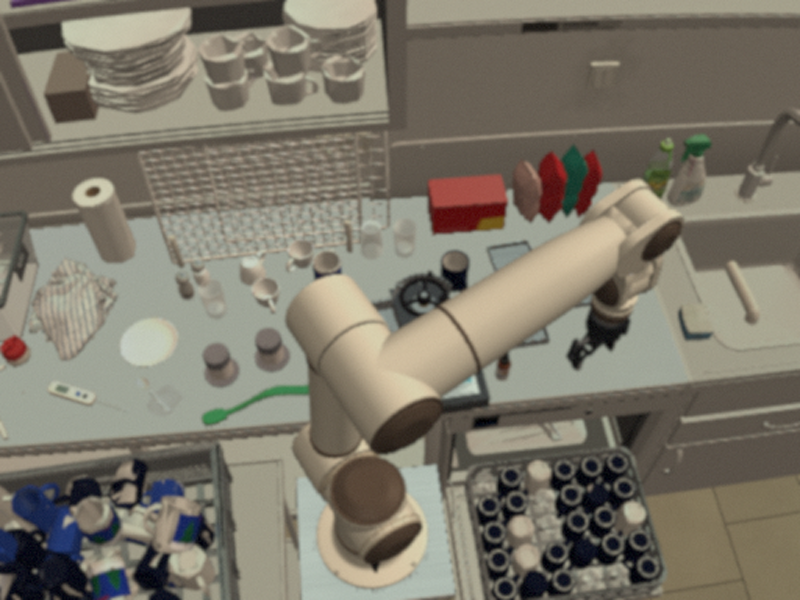

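The scene view (800x600 scale) shows canisters at (262,270) and (294,283), the softener at (400,325) half hidden by the gripper, and the largest tray at (455,388). In the top view the canisters are at (217,365) and (269,348), the wheel at (422,297).

```bash
python3 - <<'E'
from h import *
D={n:np.load(f"{n}0.npy",allow_pickle=True).item() for n in("scene","top")}
s=lambda p:(np.array(p,float)+.5)*.64-.5
S,T=D["scene"],D["top"]
def tri(a,b):
    c1,v1=ray(S,s(a));c2,v2=ray(T,s(b)); v1=v1[0];v2=v2[0]
    k=np.linalg.lstsq(np.c_[v1,-v2],c2-c1,rcond=None)[0]
    p,q=c1+k[0]*v1,c2+k[1]*v2; return np.round((p+q)/2,3),round(np.linalg.norm(p-q),4)
print("canA lidtop",tri((262,257),(217,353)),"canB",tri((294,269),(269,337)))
for n,p,z in(("A",(217,353),.085),("B",(269,337),.085),("wheel",(422,297),.118)):print("top",n,onz(T,s(p),z))
for n,p in(("Lc",(402,377)),("Bc",(449,358)),("R",(506,387)),("F",(457,418))):print("tray rim scene",n,onz(S,s(p),.025))
for n,p,z in(("mugblue",(468,310),.092),("drops",(384,368),.102)):print(n,onz(S,s(p),z))
print("drops top",onz(T,s((505,352)),.1))
a=cv2.resize(S["img"][150:275,130:330],(800,500),interpolation=cv2.INTER_CUBIC)
cv2.imwrite("pics/s1.png",a)
E
```

```text
canA lidtop (array([0.45 , 0.326, 0.084]), np.float64(0.004)) canB (array([0.48 , 0.202, 0.085]), np.float64(0.0006))
top A [[0.44666171 0.32614338 0.085     ]]
top B [[0.47970742 0.20156419 0.085     ]]
top wheel [[ 0.53427135 -0.17470379  0.118     ]]
tray rim scene Lc [[ 0.44137317 -0.31441972  0.025     ]]
tray rim scene Bc [[ 0.57248024 -0.31641165  0.025     ]]
tray rim scene R [[ 0.58933682 -0.47650513  0.025     ]]
tray rim scene F [[ 0.4356969  -0.49554006  0.025     ]]
mugblue [[ 0.67415665 -0.26397776  0.092     ]]
drops [[ 0.35902732 -0.36198587  0.102     ]]
drops top [[ 0.36560733 -0.34939671  0.1       ]]
```

View pics/s1.png

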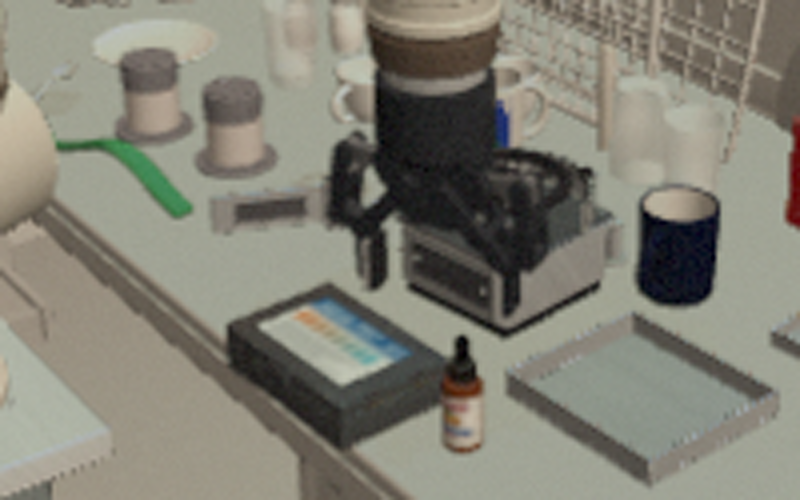

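Canister A stands at (0.447,0.326), B at (0.480,0.202), the tray's middle near (0.510,-0.400). Moving over B also clears the view of the softener.

Request:
arm_command([
  [0, 0, 0.45, 52.0, -52.3, 3, 8.5],
  [0, 0, 0.45, 52.0, -52.3, 3, 8.5],
  [0, 0, 0.45, 52.0, -52.3, 3, 8.5],
  [0, 0, 0.45, 52.0, -52.3, 3, 8.5],
  [0, 0, 0.45, 52.0, -52.3, 3, 8.5],
  [0, 0, 0.45, 52.0, -52.3, 3, 8.5],
  [0, 0, 0.45, 52.0, -52.3, 3, 8.5],
  [0, 0, 0.45, 52.0, -52.3, 3, 8.5],
  [0, 0, 0.45, 52.0, -52.3, 3, 8.5],
  [0, 0, 0.45, 52.0, -52.3, 3, 8.5],
  [0, 0, 0.45, 52.0, -52.3, 3, 8.5],
  [0, 0, 0.45, 52.0, -52.3, 3, 8.5],
  [0, 0, 0.45, 52.0, -52.3, 3, 8.5],
  [0, 0, 0.45, 52.0, -52.3, 3, 8.5],
  [0, 0, 0.45, 52.0, -52.3, 3, 8.5],
  [0, 0, 0.45, 52.0, -52.3, 3, 8.5],
  [0, 0, 0.45, 52.0, -52.3, 3, 8.5],
  [0, 0, 0.45, 52.0, -52.3, 3, 8.5],
])

```text
time_s: 1.9
tool_pos: [0.4833, 0.0423, 0.2021]
tcp_rot: [[0.998, 0.066, -0.004], [0.066, -0.997, 0.037], [-0.001, -0.037, -0.999]]
force: [-0.3, -1.0, 0.4]
gripper_width: 0.997
grasp_force: 0.0
```

```bash
python3 - <<'E'
from h import *
st=readout.get_state(); print(st["tool_pos"],st["tcp_rot"],st["force"],st["time_s"])
o=[]
for n in("scene","top"):
    d=cam(n); np.save(f"{n}1.npy",d,allow_pickle=True)
    if n=="scene": a=d["img"][165:235,175:300]; print()
    else: a=d["img"][150:250,195:345]
    a=cv2.resize(a,(800,int(800*a.shape[0]/a.shape[1])),interpolation=cv2.INTER_CUBIC); cv2.imwrite(f"pics/{n}1.png",a)
E
```

```text
[0.48334956 0.04225661 0.20206044] [[ 0.99778968  0.06634568 -0.00374117]
 [ 0.06643857 -0.99711186  0.0367949 ]
 [-0.00128918 -0.03696213 -0.99931584]] [-0.27700145 -1.01052147  0.3968291 ] 1.9
```

View pics/scene1.png

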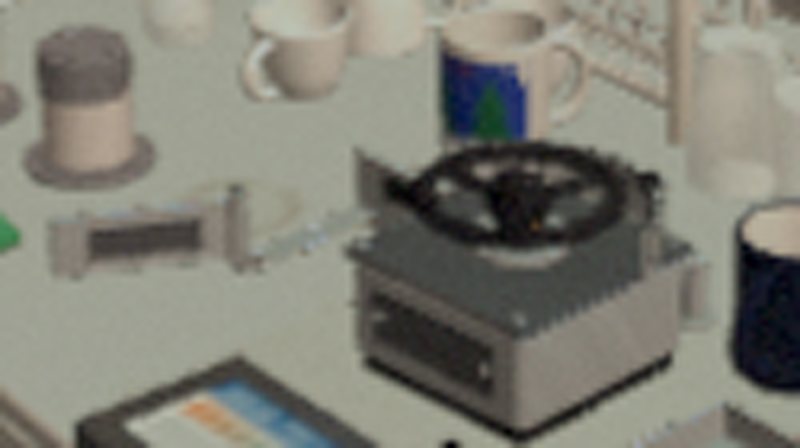

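View pics/top1.png

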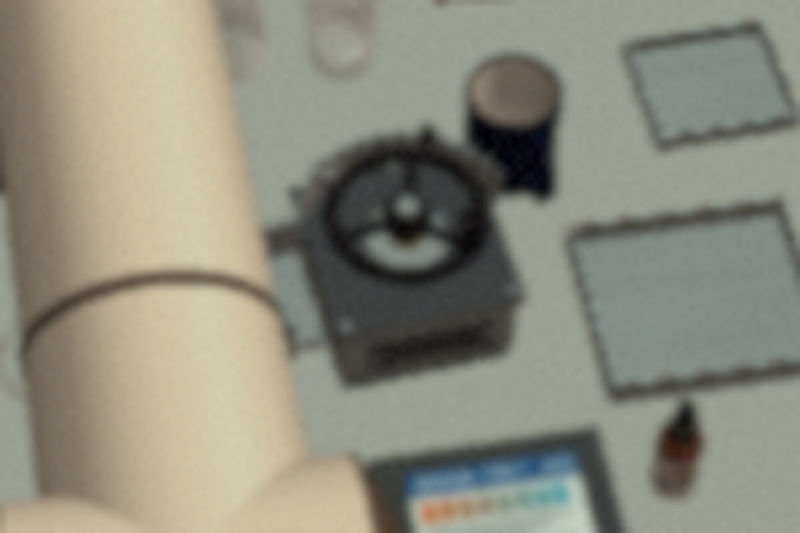

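The top crop shows the deck's front corners at (335,330) and (520,295), a black clip at (428,133); the scene crop shows deck corners at (350,252), (525,335), (695,258) and the gate standing open at (60..245,240). The arm is not yet at B; I finish that move and fix the softener's frame.

Request:
arm_command([
  [0, 0, 0.07, -1.6, -16, 0, 8.5],
  [0, 0, 0.07, -1.6, -16, 0, 8.5],
  [0, 0, 0.07, -1.6, -16, 0, 8.5],
  [0, 0, 0.07, -1.6, -16, 0, 8.5],
  [0, 0, 0.07, -1.6, -16, 0, 8.5],
  [0, 0, 0.07, -1.6, -16, 0, 8.5],
])

```text
time_s: 2.6
tool_pos: [0.4671, 0.0505, 0.2076]
tcp_rot: [[0.998, 0.063, -0.009], [0.064, -0.995, 0.074], [-0.005, -0.074, -0.997]]
force: [-0.3, 0.2, 0.1]
gripper_width: 0.99
grasp_force: 0.0
```

```bash
cat >> h.py <<'E'
def tf(p): # softener frame
    x,y,t=np.load("soft.npy"); return lambda P:(np.c_[np.atleast_2d(P)[:,:2]@np.array([[np.cos(t),np.sin(t)],[-np.sin(t),np.cos(t)]])+[x,y],np.atleast_2d(P)[:,2]])
E
python3 - <<'E'
from h import *
from scipy.optimize import least_squares
st=readout.get_state(); print(st["tool_pos"],st["tcp_rot"],st["force"],st["time_s"])
S=np.load("scene1.npy",allow_pickle=True).item();
T=cam("top"); np.save("top2.npy",T,allow_pickle=True); T1=np.load("top1.npy",allow_pickle=True).item()
cs=lambda p:np.array([175,165])+(np.array(p,float)+.5)*125/800-.5
ct=lambda p:np.array([195,150])+(np.array(p,float)+.5)*150/800-.5
pts=[]
for n,p in(("LF",(350,252)),("RF",(525,335)),("RB",(695,258))): pts.append(onz(S,cs(p),.08)[0]);print(n,pts[-1])
for n,p in(("LF",(335,330)),("RF",(520,295))): pts.append(onz(T1,ct(p),.08)[0]);print(n,pts[-1])
loc=np.array([[-71,71],[-71,-71],[71,-71],[-71,71],[-71,-71]])/1000
P=np.array(pts)[:,:2]
f=lambda q:(loc@np.array([[np.cos(q[2]),np.sin(q[2])],[-np.sin(q[2]),np.cos(q[2])]])+q[:2]-P).ravel()
q=least_squares(f,[.53,-.17,0]).x; print(q,np.round(f(q)*1000,1)); np.save("soft.npy",q)
print("wheelc top",onz(T1,ct((407,213)),.118),"scene",onz(S,cs((515,195)),.118))
print("clip",onz(T1,ct((428,133)),.108),onz(S,cs((650,185)),.108))
g=tf(0)
for z in(.01,.05):print("gate scene",onz(S,cs((60,278 if z<.03 else 215)),z),onz(S,cs((243,265 if z<.03 else 195)),z))
print("hinge",g([[-.0345,.2045,.03]]),"home",g([[.015,.148,0]]))
a=T["img"][140:250,150:315];a=cv2.resize(a,(800,533),interpolation=cv2.INTER_CUBIC); cv2.imwrite("pics/t2.png",a)
E
```

```text
[0.46711933 0.05046319 0.20761011] [[ 0.99796554  0.0630454  -0.00948989]
 [ 0.0635749  -0.99525055  0.07371959]
 [-0.00479714 -0.07417293 -0.99723386]] [-0.25175213  0.21362979  0.14905881] 2.6
LF [ 0.4602541  -0.12725719  0.08      ]
RF [ 0.48033012 -0.26136749  0.08      ]
RB [ 0.60911327 -0.25037411  0.08      ]
LF [ 0.46660576 -0.11947794  0.08      ]
RF [ 0.48239146 -0.25414407  0.08      ]
[ 0.54084947 -0.18445971  0.09226334] [ 3.4  7.  -3.6 -0.3  9.   1.8 -3.  -0.8 -5.7 -7.6]
wheelc top [[ 0.53560602 -0.17872625  0.118     ]] scene [[ 0.53101663 -0.18697236  0.118     ]]
clip [[ 0.61520669 -0.2047452   0.108     ]] [[ 0.61134242 -0.20779628  0.108     ]]
gate scene [[0.37614494 0.06135771 0.01      ]] [[0.47310756 0.00817785 0.01      ]]
gate scene [[0.38094146 0.06438224 0.05      ]] [[0.48262335 0.02000175 0.05      ]]
hinge [[0.48765512 0.01599193 0.03      ]] home [[ 0.54215007 -0.03570721  0.        ]]
```

View pics/t2.png

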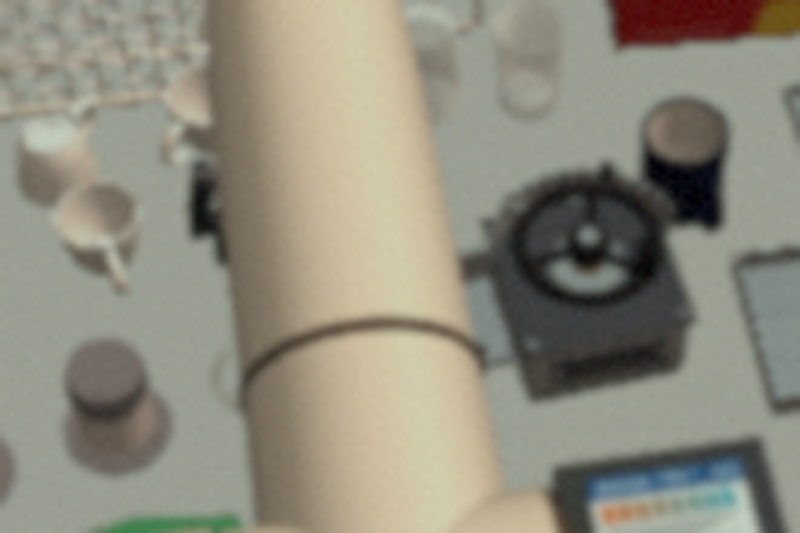

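The picture shows the arm over the bay with the softener at (590,260) and canister B at (108,400), so the hand fell short. I check the joints.

```bash
python3 - <<'E'
from h import *
st=readout.get_state(); print(st["time_s"],np.round(st["joint_pos"],2),np.round(st["joint_vel"],2),st["tool_pos"],st["tcp_rot"])
E
```

```text
2.65 [  3.58  -6.19  -3.72  92.76   4.26 179.94] [ 0.05  0.18  0.19 -0.07 -0.03 -0.01] [0.46707399 0.0504544  0.20759553] [[ 0.99796763  0.06299374 -0.00961271]
 [ 0.0635327  -0.99525002  0.07376314]
 [-0.00492044 -0.07422394 -0.99722946]]
```

The last joint sat at its 180° limit: tool yaw must be at least joint 1's angle. I'll grasp B with yaw 40°.

```bash
cat >> h.py <<'E'
from scipy.spatial.transform import Rotation as Ro
def goal(p,yaw,R=None,p0=None):
    st=readout.get_state(); R=st["tcp_rot"] if R is None else R; p0=st["tool_pos"] if p0 is None else p0
    c,s=np.cos(np.radians(yaw)),np.sin(np.radians(yaw)); G=np.array([[c,s,0],[s,-c,0],[0,0,-1.]])
    w=Ro.from_matrix(R.T@G).as_rotvec(); return np.round(w,3),np.round(R.T@(np.array(p)-p0)*100,2)
E
python3 - <<'E'
from h import *
print(goal([.48,.202,.15],40)); 
T1=np.load("top1.npy",allow_pickle=True).item()
ct=lambda p:np.array([195,150])+(np.array(p,float)+.5)*150/800-.5
print(onz(T1,[ct(p) for p in((570,235),(780,205),(610,395))],.025))
E
```

```text
(array([-0.073, -0.019, -0.634]), array([  2.28, -14.57,   6.85]))
[[ 0.57242235 -0.30945104  0.025     ]
 [ 0.58317126 -0.47379444  0.025     ]
 [ 0.4262595  -0.3144119   0.025     ]]
```

Request:
arm_command([
  [-0.073, -0.019, -0.634, 2.3, -14.6, 6.0, 8.5],
  [-0.073, -0.019, -0.634, 2.3, -14.6, 6.0, 8.5],
  [-0.073, -0.019, -0.634, 2.3, -14.6, 6.0, 8.5],
  [-0.073, -0.019, -0.634, 2.3, -14.6, 6.0, 8.5],
  [-0.073, -0.019, -0.634, 2.3, -14.6, 6.0, 8.5],
  [-0.073, -0.019, -0.634, 2.3, -14.6, 6.0, 8.5],
  [-0.073, -0.019, -0.634, 2.3, -14.6, 6.0, 8.5],
])

```text
time_s: 3.35
tool_pos: [0.4804, 0.2016, 0.1584]
tcp_rot: [[0.767, 0.641, -0.0], [0.641, -0.767, 0.0], [-0.0, -0.001, -1.0]]
force: [0.7, -0.3, -0.2]
gripper_width: 0.999
grasp_force: 0.0
```

```bash
python3 - <<'E'
from h import *
st=readout.get_state(); print(st["time_s"],np.round(st["joint_pos"],2),st["tool_pos"],st["tcp_rot"][:,0],st["force"])
print(goal([.48,.202,.052],40))
S=cam("scene");T=cam("top"); np.save("scene3.npy",S,allow_pickle=True);np.save("top3.npy",T,allow_pickle=True)
# wheel rim: dark blob near its expected place, outer hull -> rays on rim plane -> circle
for n,d in(("scene",S),("top",T)):
    g=d["img"].max(2); c=proj(d,[.535,-.18,.113])[0]; m=(g<60).astype(np.uint8)
    Y,X=np.mgrid[:384,:512]; e=proj(d,[[.535+.066*np.cos(a),-.18+.066*np.sin(a),.113] for a in np.linspace(0,6.28,60)]).astype(np.float32)
    k=np.zeros_like(m); cv2.fillConvexPoly(k,cv2.convexHull(e).astype(int),1); m=m*k
    n_,l,stt,_=cv2.connectedComponentsWithStats(m); i=1+stt[1:,4].argmax(); y,x=np.nonzero(l==i)
    h=cv2.convexHull(np.c_[x,y].astype(np.float32))[:,0]; P=onz(d,h,.113)[:,:2]
    from scipy.optimize import least_squares
    q=least_squares(lambda q:np.hypot(*(P-q[:2]).T)-q[2],[.535,-.18,.061],loss="soft_l1",f_scale=.002).x; print(n,q,len(P),stt[i,4])
a=cv2.resize(T["img"][150:250,195:345],(800,533),interpolation=cv2.INTER_CUBIC); b=cv2.resize(S["img"][165:235,175:300],(800,448),interpolation=cv2.INTER_CUBIC)
cv2.imwrite("pics/t3.png",cv2.resize(T["img"][155:255,170:320],(800,533),interpolation=cv2.INTER_LANCZOS4))
E
```

```text
3.35 [ 2.2740e+01  1.5000e-01 -2.9900e+00  8.6880e+01  4.0000e-02  1.6287e+02] [0.4804274  0.20157235 0.15843171] [ 7.67429982e-01  6.41132759e-01 -8.53451083e-05] [ 0.65639921 -0.30250086 -0.17087099]
(array([-0.001,  0.   , -0.002]), array([-0.  , -0.05, 10.64]))
scene [ 0.53604757 -0.17678461  0.06587082] 16 341
top [ 0.53743092 -0.18073517  0.06557097] 16 469
```

View pics/t3.png

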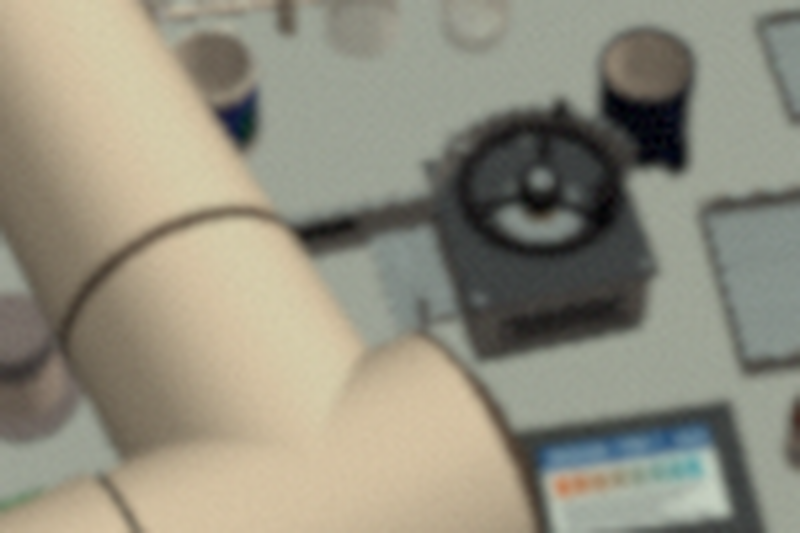

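The top crop shows wheel (540,187), clip (560,105), back stop (370,220) and bay floor (415,270). Now grasp B and lift to weigh it.

Request:
arm_command([
  [0, 0, 0, 0, 0, 5, 8.5],
  [0, 0, 0, 0, 0, 9, 8.5],
  [0, 0, 0, 0, 0, 11.2, 8.5],
  [0, 0, 0, 0, 0, 11.2, 8.5],
  [0, 0, 0, 0, 0, 11.2, 4],
  [0, 0, 0, 0, 0, 11.2, 4],
  [0, 0, 0, 0, 0, 11.2, 4],
  [0, 0, 0, 0, 0, 11.2, 4],
  [0, 0, 0, 0, 0, 11.2, 4],
  [0, 0, 0, 0, 0, 11.2, 4],
  [0, 0, 0, 0, 0, 11.2, 4],
  [0, 0, 0, 0, 0, 8, 4],
  [0, 0, 0, 0, 0, 4, 4],
  [0, 0, 0, 0, 0, 4, 4],
  [0, 0, 0, 0, 0, 4, 4],
  [0, 0, 0, 0, 0, 4, 4],
], force=60)

```text
time_s: 5.05
tool_pos: [0.4799, 0.2014, 0.1173]
tcp_rot: [[0.767, 0.642, -0.002], [0.642, -0.767, -0.0], [-0.002, -0.001, -1.0]]
force: [-1.0, -0.3, -5.9]
gripper_width: 0.707
grasp_force: 71.2
```

```bash
python3 - <<'E'
from h import *
st=readout.get_state(); print(st["time_s"],st["tool_pos"],st["force"],st["moment"],st["gripper_width"]*85,st["grasp_force"])
S=np.load("scene3.npy",allow_pickle=True).item();T=np.load("top3.npy",allow_pickle=True).item()
# zooms of the wheel side by side with wheel centre at z .118 marked outside by frame ticks
o=[]
for d in(S,T):
    c=proj(d,[.537,-.179,.11])[0].astype(int); w=28 if d is S else 28
    a=d["img"][c[1]-25:c[1]+25,c[0]-25:c[0]+25]; print(c); o.append(cv2.resize(a,(400,400),interpolation=cv2.INTER_CUBIC))
cv2.imwrite("pics/z.png",cv2.convertScaleAbs(np.hstack(o),alpha=1.6))
E
```

```text
5.05 [0.47991957 0.20137175 0.11733805] [-0.95079043 -0.27585675 -5.87118448] [-0.01037465  0.0837589  -0.03542841] 60.081515369940675 71.1711037158966
[255 195]
[270 190]
```

View pics/z.png

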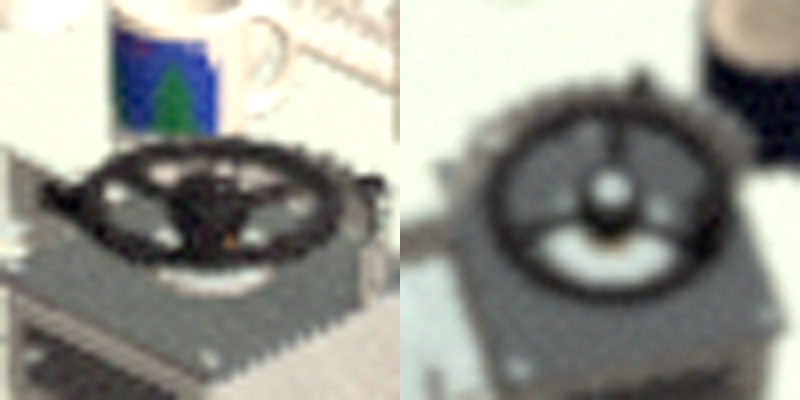

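The zoom shows the wheel with clip at top-view (640,80); full weight 5.9 N → about 0.6 kg, so B is the full canister. I'll carry it to the bay and work out the wheel's angle by projecting candidates.

```bash
python3 - <<'E'
from h import *
S=np.load("scene3.npy",allow_pickle=True).item();T=np.load("top3.npy",allow_pickle=True).item()
np.save("soft.npy",[.5370,-.179,.0875]); g=tf(0)
def z(d,P): 
    c=proj(d,[.537,-.179,.11])[0].astype(int); return np.round((proj(d,g(P))-c+25.5)*8)+([400,0] if d is T else [0,0])
for f in(-.4,0,.4,.8,1.2,1.4):
    P=np.array([[.0745*np.cos(f),.0745*np.sin(f),.102],[-.055*np.cos(f),-.055*np.sin(f),.118],[-.055*np.cos(f),-.055*np.sin(f),.152]])
    print(f,"S",z(S,P).tolist(),"T",z(T,P).tolist())
print("hub",z(S,[[0,0,.118]]),z(T,[[0,0,.118]]))
# clip in each view (zoom px)
u=lambda d,p:proj(d,[.537,-.179,.11])[0].astype(int)-25.5+np.array(p,float)/8
print("clip T",onz(T,u(T,(640-400,80)),.11),"S",onz(S,u(S,(378,187)),.11))
# pose check deck corners, bay, gate
print("corners",z(S,[[-.071,.071,.08],[-.071,-.071,.08],[.071,-.071,.08]]).tolist(),z(T,[[-.071,.071,.08],[-.071,-.071,.08]]).tolist())
print("home",g([[.015,.148,0]]),"pre",g([[-.09,.148,0]]),"hinge",g([[-.0345,.2045,0]]))
# back stop / gate top edge in unscaled top view; rails
a=cv2.resize(T["img"][155:255,170:320],(800,533)); pr=lambda P:((proj(T,g(P))-[170,155]+.5)*800/150-.5).round().tolist()
print("stop top ends in t3",pr([[.06,.0955,.05],[.06,.2,.05]]),"railfront",pr([[-.0305,.1005,.0125],[-.0305,.1145,.0125],[-.0305,.1815,.0125]]),"hinge",pr([[-.0345,.2045,.05]]))
E
```

```text
-0.4 S [[359.0, 201.0], [87.0, 213.0], [86.0, 144.0]] T [[639.0, 100.0], [590.0, 289.0], [591.0, 245.0]]
0 S [[323.0, 176.0], [111.0, 232.0], [111.0, 162.0]] T [[578.0, 100.0], [637.0, 289.0], [639.0, 245.0]]
0.4 S [[270.0, 160.0], [152.0, 246.0], [151.0, 176.0]] T [[523.0, 118.0], [679.0, 275.0], [682.0, 231.0]]
0.8 S [[208.0, 153.0], [201.0, 251.0], [201.0, 181.0]] T [[480.0, 152.0], [711.0, 248.0], [714.0, 204.0]]
1.2 S [[145.0, 158.0], [251.0, 247.0], [251.0, 177.0]] T [[457.0, 197.0], [726.0, 214.0], [730.0, 169.0]]
1.4 S [[117.0, 165.0], [273.0, 242.0], [274.0, 172.0]] T [[455.0, 222.0], [727.0, 195.0], [730.0, 151.0]]
hub [[204. 194.]] [[611. 198.]]
clip T [[ 0.61388497 -0.20315261  0.11      ]] S [[ 0.61365331 -0.20840104  0.11      ]]
corners [[-18.0, 265.0], [194.0, 380.0], [427.0, 274.0]] [[494.0, 388.0], [788.0, 340.0]]
home [[ 0.53900913 -0.03025538  0.        ]] pre [[ 0.43441083 -0.03943116  0.        ]] hinge [[0.48476106 0.02170275 0.        ]]
stop top ends in t3 [[395.0, 198.0], [256.0, 220.0]] railfront [[412.0, 326.0], [393.0, 329.0], [303.0, 344.0]] hinge [[270.0, 324.0]]
```

Candidate angles put the post near the dark lump at φ≈0.85 rad. Before inserting, I measure the bay's rails more closely.

```bash
python3 - <<'E'
from h import *
S=cam("scene");T=cam("top");np.save("scene4.npy",S,allow_pickle=True);np.save("top4.npy",T,allow_pickle=True)
a=cv2.resize(S["img"][180:220,182:242],(800,533),interpolation=cv2.INTER_CUBIC)[:300+233]
b=cv2.resize(T["img"][185:235,215:265],(500,500),interpolation=cv2.INTER_CUBIC)
c=np.zeros((600,800,3),np.uint8); c[:320,:480]=cv2.resize(S["img"][180:220,182:242],(480,320),interpolation=cv2.INTER_CUBIC)
c[:320,480:800]=cv2.resize(T["img"][185:225,215:255],(320,320),interpolation=cv2.INTER_CUBIC)
cv2.imwrite("pics/bay.png",cv2.convertScaleAbs(c[:320],alpha=1.5,beta=-20))
st=readout.get_state(); print(st["force"])
E
```

```text
[-0.71927472 -0.18740946 -7.00627038]
```

View pics/bay.png

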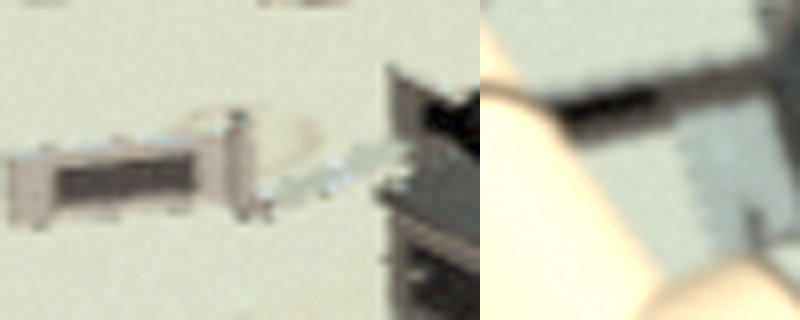

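The bay crop (8x) shows the hinge post from (238,115) to (243,213), the left rail from (265,205) to (410,150), and in the top half the right lip's inner edge from (682,130) to (712,255), the back stop's top edge from (560,100) to (770,58).

```bash
python3 - <<'E'
from h import *
S=np.load("scene4.npy",allow_pickle=True).item();T=np.load("top4.npy",allow_pickle=True).item()
us=lambda p:[182,180]+(np.array(p,float)+.5)/8-.5
ut=lambda p:[215,185]+(np.array(p,float)-[480,0]+.5)/8-.5
print("hinge",onz(S,us((238,118)),.05),onz(S,us((244,215)),.0))
print("left rail lower edge z0..",onz(S,us([(272,210),(410,160)]),.0),"upper edge z.0125",onz(S,us([(258,188),(350,152)]),.0125))
print("right lip",onz(T,ut([(682,130),(712,255)]),.0125))
print("stop top",onz(T,ut([(560,100),(770,58)]),.05),"bottom",onz(T,ut([(600,143),(770,97)]),0.0))
for th in(.0875,.11):
    np.save("soft.npy",[.537,-.179,th]);g=tf(0)
    print(th,g([[-.0345,.2045,0],[-.0305,.1815,.0125],[.06,.1815,.0125],[-.0305,.1145,.0125],[.06,.1145,.0125],[.06,.12,.05],[.06,.18,.05],[.06,.1,0],[-.0305,.2,0]])[:,:2].round(4).tolist())
print("edge dirs")
# gray deck vs stop profile: print rows in top crossing lip
E
```

```text
hinge [[0.48225773 0.0282822  0.05      ]] [[0.47939842 0.02214695 0.        ]]
left rail lower edge z0.. [[0.49319771 0.01814801 0.        ]
 [0.57807615 0.02065697 0.        ]] upper edge z.0125 [[0.48782608 0.02163642 0.0125    ]
 [0.54551937 0.02611269 0.0125    ]]
right lip [[ 0.57333359 -0.06059805  0.0125    ]
 [ 0.49612606 -0.06838045  0.0125    ]]
stop top [[ 0.57054046 -0.00117548  0.05      ]
 [ 0.58500868 -0.10644154  0.05      ]] bottom [[ 0.57899051 -0.01930907  0.        ]
 [ 0.59834817 -0.1073288   0.        ]]
0.0875 [[0.4848, 0.0217], [0.4908, -0.0009], [0.5809, 0.007], [0.4966, -0.0676], [0.5868, -0.0597], [0.5863, -0.0542], [0.581, 0.0056], [0.588, -0.0741], [0.4891, 0.0176]]
0.11 [[0.4803, 0.0205], [0.4868, -0.0019], [0.5767, 0.008], [0.4941, -0.0685], [0.5841, -0.0586], [0.5835, -0.0531], [0.5769, 0.0065], [0.5857, -0.073], [0.4847, 0.0164]]
edge dirs
```

The rails agree with the frame at (0.537, -0.179), yaw 0.105. Next: carry the full canister to the bay's front.

```bash
python3 - <<'E'
from h import *
np.save("soft.npy",[.537,-.179,.105]);g=tf(0)
print(g([[.015,.148,0],[-.1,.148,0]])); print(goal([.422,-.0423,.135],6))
E
```

```text
[[ 0.53640593 -0.03024299  0.        ]
 [ 0.42203928 -0.04229582  0.        ]]
(array([-0.   ,  0.003,  0.593]), array([-20.07,  14.96,  -1.78]))
```

Request:
arm_command([
  [0, 0, 0.1, -3, 2.2, -1.8, 4],
  [0, 0, 0.593, -20.1, 15, -1.8, 4],
  [0, 0, 0.593, -20.1, 15, -1.8, 4],
  [0, 0, 0.593, -20.1, 15, -1.8, 4],
  [0, 0, 0.593, -20.1, 15, -1.8, 4],
  [0, 0, 0.593, -20.1, 15, -1.8, 4],
  [0, 0, 0.593, -20.1, 15, -1.8, 4],
  [0, 0, 0.593, -20.1, 15, -1.8, 4],
  [0, 0, 0.593, -20.1, 15, -1.8, 4],
  [0, 0, 0.593, -20.1, 15, 3, 4],
  [0, 0, 0.593, -20.1, 15, 5, 4],
  [0, 0, 0.593, -20.1, 15, 5, 4],
])

```text
time_s: 6.35
tool_pos: [0.4207, -0.0411, 0.0652]
tcp_rot: [[0.994, 0.106, -0.006], [0.106, -0.994, 0.001], [-0.006, -0.002, -1.0]]
force: [0.4, 0.3, -5.4]
gripper_width: 0.715
grasp_force: 72.7
```

```bash
python3 - <<'E'
from h import *
st=readout.get_state(); print(st["time_s"],np.round(st["joint_pos"],1),st["tool_pos"],st["force"],st["gripper_width"]*85)
print(goal([.422,-.0423,.0475],6),st["tcp_rot"])
S=cam("scene");np.save("scene5.npy",S,allow_pickle=True)
E
```

```text
6.35 [ -5.6 -12.2 -24.6  78.    0.  168.3] [ 0.42072862 -0.04110788  0.06517038] [ 0.41643614  0.29497793 -5.36465073] 60.73670371275551
(array([-0.002,  0.006,  0.002]), array([0.12, 0.14, 1.77])) [[ 0.99430795  0.10636365 -0.00620218]
 [ 0.10637259 -0.9943257   0.00112865]
 [-0.00604694 -0.00178196 -0.99998013]]
```

Request:
arm_command([
  [0, 0.006, 0, 0.1, 0.15, 1.0, 4],
  [0, 0.006, 0, 0.1, 0.15, 1.75, 4],
  [0, 0.006, 0, 0.1, 0.15, 1.75, 4],
  [0, 0.006, 0, 1, 0.15, 1.75, 4],
  [0, 0.006, 0, 2, 0.15, 1.75, 4],
  [0, 0.006, 0, 3, 0.15, 1.75, 4],
  [0, 0.006, 0, 4, 0.15, 1.75, 4],
  [0, 0.006, 0, 5, 0.15, 1.75, 4],
  [0, 0.006, 0, 5, 0.15, 1.75, 4],
])

```text
time_s: 7.3
tool_pos: [0.4739, -0.0385, 0.0507]
tcp_rot: [[0.994, 0.105, 0.006], [0.105, -0.995, 0.001], [0.006, -0.001, -1.0]]
force: [-0.9, -0.3, -5.4]
gripper_width: 0.708
grasp_force: 73.0
```

```bash
python3 - <<'E'
from h import *
st=readout.get_state(); print(st["time_s"],st["tool_pos"],st["force"],st["moment"],st["gripper_width"]*85)
E
```

```text
7.3 [ 0.47386228 -0.03850006  0.05073056] [-0.91832511 -0.31665457 -5.39544621] [ 0.01772698  0.03109351 -0.01492653] 60.167626316984816
```

Request:
arm_command([
  [0, -0.006, 0, 0, 0, 0.15, 4],
  [0, -0.006, 0, 0, -0.1, 0.3, 4],
  [0, -0.006, 0, 0, -0.1, 0.3, 4],
])

```text
time_s: 7.6
tool_pos: [0.4725, -0.0385, 0.0493]
tcp_rot: [[0.995, 0.104, 0.001], [0.104, -0.995, -0.002], [0.0, 0.002, -1.0]]
force: [-3.8, -5.0, 6.6]
gripper_width: 0.708
grasp_force: 74.8
```

```bash
python3 - <<'E'
from h import *
st=readout.get_state(); print(st["time_s"],st["tool_pos"],st["tcp_rot"],st["force"],st["moment"],st["gripper_width"]*85)
p=st["tool_pos"]-[.537,-.179,0];c,s=np.cos(.105),np.sin(.105);print(c*p[0]+s*p[1],c*p[1]-s*p[0])
S=cam("scene")
cv2.imwrite("pics/ins.png",cv2.convertScaleAbs(cv2.resize(S["img"][165:225,185:265],(800,600),interpolation=cv2.INTER_CUBIC),alpha=1.4))
E
```

```text
7.6 [ 0.47250568 -0.03845377  0.0492596 ] [[ 9.94598607e-01  1.03794186e-01  6.15109206e-04]
 [ 1.03795039e-01 -9.94597464e-01 -1.57300387e-03]
 [ 4.48517401e-04  1.62835274e-03 -9.99998574e-01]] [-3.82501666 -4.96211581  6.60335631] [-0.8387314   0.73734631  0.03185244] 60.181993090230335
-0.04940886652665176 0.14653164619365217
```

Request:
arm_command([
  [0, 0, 0, 0, 0, -0.15, 4],
  [0, 0, 0, 0, 0, -0.15, 4],
  [0, 0, 0, 0.7, 0, -0.15, 4],
  [0, 0, 0, 1.4, 0, -0.15, 4],
  [0, 0, 0, 2, 0, -0.15, 4],
])

```text
time_s: 8.15
tool_pos: [0.4924, -0.0355, 0.0495]
tcp_rot: [[0.995, 0.104, -0.001], [0.104, -0.995, 0.0], [-0.001, -0.0, -1.0]]
force: [0.4, -0.1, -3.9]
gripper_width: 0.708
grasp_force: 73.3
```

```bash
cat >> h.py <<'E'
def stat():
    st=readout.get_state(); p=st["tool_pos"]-[.537,-.179,0];c,s=np.cos(.105),np.sin(.105)
    print(round(st["time_s"],2),st["tool_pos"].round(4),"soft",round(c*p[0]+s*p[1],4),round(c*p[1]-s*p[0],4),"F",st["force"].round(1),"M",st["moment"].round(2),"w",round(st["gripper_width"]*85,1),"z",st["tcp_rot"][:,2].round(3),"yaw",round(np.degrees(np.arctan2(*st["tcp_rot"][1::-1,0])),1),"q16",st["joint_pos"][[0,4,5]].round(0))
E
python3 -c "
from h import *;stat()"
```

```text
8.15 [ 0.4924 -0.0355  0.0495] soft -0.0293 0.1474 F [ 0.4 -0.1 -3.9] M [-0.04 -0.17 -0.05] w 60.2 z [-0.001  0.    -1.   ] yaw 6.0 q16 [ -4.   0. 170.]
```

Request:
arm_command([
  [0, 0, 0, 0.8, 0, 0, 4],
  [0, 0, 0, 1.6, 0, 0, 4],
  [0, 0, 0, 2.4, 0, 0, 4],
  [0, 0, 0, 3.2, 0, 0, 4],
  [0, 0, 0, 3.8, 0, 0, 4],
  [0, 0, 0, 4.2, 0, 0, 4],
  [0, 0, 0, 4.2, 0, 0, 4],
])

```text
time_s: 8.85
tool_pos: [0.5331, -0.0312, 0.0496]
tcp_rot: [[0.995, 0.104, -0.003], [0.104, -0.995, 0.0], [-0.003, -0.0, -1.0]]
force: [-12.7, -2.1, 10.4]
gripper_width: 0.709
grasp_force: 74.7
```

```bash
python3 -c "
from h import *;stat()"
```

```text
8.85 [ 0.5331 -0.0312  0.0496] soft 0.0116 0.1474 F [-12.7  -2.1  10.4] M [-0.14  2.66  0.04] w 60.3 z [-0.003  0.    -1.   ] yaw 6.0 q16 [ -3.  -0. 171.]
```

Contact with the stop at about x' = 12 mm. Release and lift.

Request:
arm_command([
  [0, 0, 0, -0.15, 0, 0, 4],
  [0, 0, 0, -0.15, 0, 0, 7.4],
  [0, 0, 0, -0.15, 0, 0, 7.4],
  [0, 0, 0, -0.15, 0, 0, 7.4],
  [0, 0, 0, -0.15, 0, -4, 7.4],
  [0, 0, 0, -0.15, 0, -9, 7.4],
  [0, 0, 0, -0.15, 0, -14, 7.4],
  [0, 0, 0, -0.15, 0, -14, 7.4],
])

```text
time_s: 9.65
tool_pos: [0.5353, -0.0315, 0.1968]
tcp_rot: [[0.994, 0.104, 0.01], [0.104, -0.995, -0.0], [0.01, 0.001, -1.0]]
force: [0.1, 0.5, -0.5]
gripper_width: 0.865
grasp_force: 0.0
```

```bash
python3 - <<'E'
from h import *
stat()
S=cam("scene"); us=lambda p:(np.array(p,float)+.5)*.64-.5
print("brush",onz(S,us([(225,290),(255,295),(277,318)]),.01))
# grey lid of canister in bay: print predicted pixel and mask centroid
hsv=S["img"].astype(int); 
p=proj(S,[[.5364,-.0302,.085],[.5364,-.0302,.07],[.45,.326,.085]]); print(p)
x,y=p[1].astype(int); print(S["img"][y-14:y+16:2,x-20:x+22:2].max(2))
H=np.array([.4813,.0208])
for a in(165,180,195,210,225,240,255,265,272,276):
    t=np.radians(a); n=np.array([np.sin(t),-np.cos(t)]); c,s=np.cos(.105),np.sin(.105)
    d=.003+.011*abs(n@[c,s])+.0145*abs(n@[-s,c]); print(a,(H+.08*np.array([np.cos(t),np.sin(t)])+d*n).round(4))
E
```

```text
9.65 [ 0.5353 -0.0315  0.1968] soft 0.0138 0.1468 F [ 0.1  0.5 -0.5] M [-0.02 -0.02  0.01] w 73.5 z [ 0.01 -0.   -1.  ] yaw 6.0 q16 [ -3.   0. 171.]
brush [[0.34029051 0.34406817 0.01      ]
 [0.39135546 0.26546242 0.01      ]
 [0.37390741 0.11175925 0.01      ]]
[[231.12268287 187.7274427 ]
 [231.20630181 191.23800404]
 [167.24526989 164.43816359]]
[[163 151 170 125 120 143 159 164 153 159 162 164 162 161 163 161 115  60
   75  89  88]
 [162 147 168 183 109 117 136 142 157 162 160 163 161 161 164 162 117  55
   77  80  71]
 [163 165 163 161 161 162 162 163 163 163 162 162 163 163 162 162 118  46
   73  63  68]
 [162 162 163 162 163 162 161 163 162 162 163 163 163 162 162 163 133  46
   73  58  63]
 [165 160 161 161 162 163 162 158 139 133 129 128 134 156 162 162 137  53
   74  55  66]
 [159 161 163 163 162 160 156 121 122 116 117 116 116 119 151 162 142 109
   86  93  57]
 [162 162 162 162 160 161 127 114 116 121 115 119 113 119 127 162 114  53
   35  42  41]
 [160 162 164 161 162 163 121  72 109 111 117 117 120 110 116  83  30  32
   42 120 132]
 [140 152 156 159 160 162 125  66  78  89  96 107  95 100  61  31  93  85
   28  32  47]
 [114 138 159 160 152 155 137  72  77  88  98  97 101 100  57  30  64  74
   73  66  28]
 [113 140 159 161 155 149 149  81  84  91  99  96 114 148 107  30  47  71
   74  72  34]
 [119 133 161 156 152 157 150 106 127 142 160 172 170 137  79  38  26  32
   50  92 109]
 [118 133 150 152 158 146 144 108 129 151 156 133  72  73  76  74  50  31
   24  32  38]
 [116 133 156 145 144 139 144 107 126 107 115  80  71  77  76  73  73  72
   62  60  65]
 [118 117 109 143 149 136 117 106 125 107  67  71  71  72  73  72  72  73
   75  75  93]]
165 [0.4093 0.0613]
180 [0.4013 0.0394]
195 [0.3991 0.0185]
210 [ 0.4017 -0.0013]
225 [ 0.4097 -0.0208]
240 [ 0.4236 -0.0383]
255 [ 0.4428 -0.0517]
265 [ 0.4578 -0.0575]
272 [ 0.4691 -0.0597]
276 [ 0.4757 -0.0602]
```

The lid in the bay is centred at column ≈231, as predicted for home (231.1). Next, the gate: turn the tool to yaw 96° (joint 6 limit) and go to its outer side.

```bash
python3 - <<'E'
from h import *
print(goal([.4243,.0928,.15],96))
H=np.array([.4813,.0208]); c,s=np.cos(.105),np.sin(.105); p0=np.array([.4243,.0928])
c9,s9=np.cos(np.radians(96)),np.sin(np.radians(96))
for a in(165,180,195,210,225,240,255,265,272,276):
    t=np.radians(a); n=np.array([np.sin(t),-np.cos(t)])
    d=.003+.0145*abs(n@[c,s])+.011*abs(n@[-s,c]); q=H+.08*np.array([np.cos(t),np.sin(t)])+d*n; D=(q-p0)*100
    print(a,q.round(4),"tool",round(c9*D[0]+s9*D[1],2),round(s9*D[0]-c9*D[1],2))
E
```

```text
(array([ 0.006, -0.005, -1.571]), array([ -9.7 , -13.51,   4.26]))
165 [0.4088 0.0593] tool -3.17 -1.89
180 [0.4013 0.0363] tool -5.38 -2.88
195 [0.3999 0.0157] tool -7.41 -3.24
210 [ 0.4025 -0.0028] tool -9.28 -3.16
225 [ 0.4101 -0.0212] tool -11.18 -2.6
240 [ 0.4229 -0.0379] tool -12.98 -1.5
255 [ 0.4408 -0.0512] tool -14.49 0.14
265 [ 0.4551 -0.0572] tool -15.24 1.49
272 [ 0.4659 -0.0598] tool -15.61 2.54
276 [ 0.4723 -0.0606] tool -15.76 3.17
```

Request:
arm_command([
  [0.006, -0.005, -1.571, -9.7, -13.5, 1, 0],
  [0.006, -0.005, -1.571, -9.7, -13.5, 1, 0],
  [0.006, -0.005, -1.571, -9.7, -13.5, 1, 0],
  [0.006, -0.005, -1.571, -9.7, -13.5, 1, 0],
  [0.006, -0.005, -1.571, -9.7, -13.5, 1, 0],
  [0.006, -0.005, -1.571, -9.7, -13.5, 1, 0],
  [0.006, -0.005, -1.571, -9.7, -13.5, 5, 0],
  [0.006, -0.005, -1.571, -9.7, -13.5, 9, 0],
  [0.006, -0.005, -1.571, -9.7, -13.5, 9, 0],
  [0.006, -0.005, -1.571, -9.7, -13.5, 9, 0],
  [0.006, -0.005, -1.571, -9.7, -13.5, 12, 0],
  [0.006, -0.005, -1.571, -9.7, -13.5, 16, 0],
  [0.006, -0.005, -1.571, -9.7, -13.5, 16, 0],
  [0.006, -0.005, -1.571, -9.7, -13.5, 16, 0],
])

```text
time_s: 11.1
tool_pos: [0.4213, 0.0927, 0.0292]
tcp_rot: [[-0.104, 0.994, -0.01], [0.995, 0.104, -0.0], [0.001, -0.01, -1.0]]
force: [-0.0, 0.0, 0.4]
gripper_width: -0.002
grasp_force: 0.0
```

```bash
python3 -c "
from h import *;stat()"
```

```text
11.1 [0.4213 0.0927 0.0292] soft -0.0866 0.2823 F [-0.   0.   0.4] M [ 0.02 -0.02 -0.04] w -0.1 z [-0.01 -0.   -1.  ] yaw 96.0 q16 [12.  0. 96.]
```

Request:
arm_command([
  [0, 0, 0, -1.6, -0.8, 0, 0],
  [0, 0, 0, -3.2, -1.6, 0, 0],
  [0, 0, 0, -4.3, -2.1, 0, 0],
  [0, 0, 0, -5.4, -2.6, 0, 0],
  [0, 0, 0, -6.4, -2.8, 0, 0],
  [0, 0, 0, -7.4, -2.9, 0, 0],
  [0, 0, 0, -9.3, -2.9, 0, 0],
  [0, 0, 0, -11.2, -2.3, 0, 0],
  [0, 0, 0, -13.0, -1.2, 0, 0],
  [0, 0, 0, -14.5, 0.4, 0, 0],
  [0, 0, 0, -15.2, 1.8, 0, 0],
  [0, 0, 0, -15.6, 2.8, 0, 0],
  [0, 0, 0, -15.6, 2.8, 0, 0],
])

```text
time_s: 12.4
tool_pos: [0.4669, -0.0599, 0.0288]
tcp_rot: [[-0.104, 0.995, -0.008], [0.995, 0.104, 0.0], [0.001, -0.008, -1.0]]
force: [-0.8, -0.2, 0.3]
gripper_width: -0.0
grasp_force: 0.0
```

```bash
python3 -c "
from h import *;stat()"
```

```text
12.4 [ 0.4669 -0.0599  0.0288] soft -0.0572 0.1258 F [-0.8 -0.2  0.3] M [-0.02  0.03 -0.06] w -0.0 z [-0.008  0.    -1.   ] yaw 96.0 q16 [-7. -0. 77.]
```

Pushing the gate with 0.8 N. Press on until it stops.

Request:
arm_command([
  [0, 0, 0, 0, 0.4, 0, 0],
  [0, 0, 0, 0, 0.7, 0, 0],
  [0, 0, 0, 0, 1.0, 0, 0],
  [0, 0, 0, 0, 1.0, 0, 0],
])

```text
time_s: 12.8
tool_pos: [0.4708, -0.0588, 0.0289]
tcp_rot: [[-0.104, 0.994, -0.018], [0.995, 0.104, -0.002], [0.0, -0.018, -1.0]]
force: [-31.7, -6.9, 18.8]
gripper_width: 0.003
grasp_force: 8.4
```

```bash
python3 -c "
from h import *;stat()"
```

```text
12.8 [ 0.4708 -0.0588  0.0289] soft -0.0532 0.1265 F [-31.7  -6.9  18.8] M [-1.01  4.97  0.16] w 0.2 z [-0.018 -0.002 -1.   ] yaw 96.0 q16 [-7. -0. 77.]
```

```bash
python3 - <<'E'
from h import *
print(goal([.445,-.061,.03],96),goal([.445,-.061,.18],96),goal([.448,.326,.16],96))
S=cam("scene");T=cam("top");np.save("scene6.npy",S,allow_pickle=True);np.save("top6.npy",T,allow_pickle=True)
# A's lid: brown-grey mask, compare both views
for n,d in(("S",S),("T",T)):
    p=proj(d,[.448,.326,.085])[0].astype(int); g=d["img"].max(2); m=((g<135)).astype(np.uint8); k=np.zeros_like(m); k[p[1]-14:p[1]+24,p[0]-20:p[0]+20]=1; m*=k
    i=m; n_,l,s,c=cv2.connectedComponentsWithStats(m); print(n,p,s[1:].tolist())
E
```

```text
(array([-0.018, -0.   , -0.   ]), array([ 0.05, -2.59, -0.07])) (array([-0.018, -0.   , -0.   ]), array([  0.05,  -2.86, -15.07])) (array([-0.018, -0.   , -0.   ]), array([ 38.51,   1.51, -13.14]))
S [166 164] [[146, 150, 16, 2, 23], [170, 150, 2, 1, 2], [146, 162, 33, 26, 303], [146, 169, 2, 1, 2]]
T [138 225] [[130, 220, 22, 29, 416]]
```

Request:
arm_command([
  [0, 0, 0, 0, -1.5, 0, 0],
  [-0.01, 0, 0, 0, -3, 0, 0],
  [-0.01, 0, 0, 0, -3, -4, 2],
  [-0.01, 0, 0, 0, -3, -9, 4],
  [-0.01, 0, 0, 0, -3, -13, 6],
  [-0.01, 0, 0, 38.5, 0.9, -13.1, 8.5],
  [-0.01, 0, 0, 38.5, 0.9, -13.1, 8.5],
  [-0.01, 0, 0, 38.5, 0.9, -13.1, 8.5],
  [-0.01, 0, 0, 38.5, 0.9, -13.1, 8.5],
  [-0.01, 0, 0, 38.5, 0.9, -13.1, 8.5],
  [-0.01, 0, 0, 38.5, 0.9, -13.1, 8.5],
  [-0.01, 0, 0, 38.5, 0.9, -13.1, 8.5],
  [-0.01, 0, 0, 38.5, 0.9, -13.1, 8.5],
  [-0.01, 0, 0, 38.5, 0.9, -13.1, 8.5],
  [-0.01, 0, 0, 38.5, 0.9, -13.1, 8.5],
  [-0.01, 0, 0, 38.5, 0.9, -13.1, 8.5],
])

```text
time_s: 14.5
tool_pos: [0.4456, 0.3247, 0.1605]
tcp_rot: [[-0.104, 0.995, 0.003], [0.995, 0.104, 0.001], [0.001, 0.003, -1.0]]
force: [0.0, -0.8, 0.4]
gripper_width: 0.996
grasp_force: 0.0
```

```bash
python3 - <<'E'
from h import *
stat()
T=np.load("top6.npy",allow_pickle=True).item();S=np.load("scene6.npy",allow_pickle=True).item()
for n,d in(("T",T),("S",S)):
    p=proj(d,[.448,.326,.075])[0].astype(int); print(n,p); print(d["img"][p[1]-16:p[1]+14:2,p[0]-20:p[0]+21].max(2)//10)
    print(proj(d,[[.448-.0,.326+k,.07] for k in(-.031,.031)]+[[.448+k,.326,.085] for k in(-.031,.031)]).round(1).tolist())
T=cam("top");S=cam("scene");np.save("top7.npy",T,allow_pickle=True);np.save("scene7.npy",S,allow_pickle=True)
a=T["img"][160:230,220:310];b=S["img"][172:222,215:285]
o=np.zeros((500,800,3),np.uint8);a=cv2.resize(a,(450,350),interpolation=cv2.INTER_CUBIC);o[:350,:450]=a
b=cv2.resize(b,(350,250),interpolation=cv2.INTER_CUBIC);o[:250,450:]=b
cv2.imwrite("pics/g7.png",cv2.convertScaleAbs(o[:350],alpha=1.5))
E
```

```text
14.5 [0.4456 0.3247 0.1605] soft -0.0381 0.5106 F [ 0.  -0.8  0.4] M [-0.04  0.02 -0.08] w 84.7 z [ 0.003  0.001 -1.   ] yaw 96.0 q16 [ 36.  -0. 120.]
T [139 226]
[[16 16 16 16 16 16 16 16 16 16 16 15 16 16 16 16 16 16 16 16 16 16 15 16
  16 15 16 16 16 16 16 16 16 15 16 16 16 16 16 16 16]
 [16 16 15 16 16 16 16 16 15 16 16 15 16 16 16 16 16 16 16 16 16 16 16 16
  16 16 16 16 16 16 16 16 16 16 16 16 16 16 16 16 16]
 [16 15 16 16 16 16 16 16 16 16 16 15 16 16 16 16 16 16 16 16 16 15 16 16
  16 16 16 16 16 16 16 16 16 16 16 16 16 16 16 16 16]
 [16 16 16 16 16 16 16 16 16 16 16 15 16 16 16 16 16 16 16 16 16 16 16 16
  16 16 16 16 16 16 15 16 16 16 16 16 16 16 15 16 15]
 [16 16 16 16 16 16 16 16 16 16 16 16 16 16 15 16 15 15 15 15 15 15 15 15
  16 16 16 16 16 16 16 16 16 16 16 16 16 15 16 16 16]
 [16 16 15 16 16 16 16 16 16 16 16 16 15 15 14 13 13 12 12 12 12 12 12 13
  14 14 15 15 16 16 16 16 16 16 16 16 16 15 16 16 16]
 [16 15 16 16 16 16 16 16 16 16 15 15 14 13 12 12 11 11 11 11 11 11 11 12
  12 12 13 15 16 16 16 15 16 16 16 16 16 16 16 16 16]
 [16 16 16 16 16 16 16 16 16 15 15 13 12 
[... 2346 characters left out ...]
15 16 15 16 15 16 15 15 16 15 16 14 11  6  7  8  8  9  9  9 10 10 10
  10  9  9 12 15 15 16 16 16 16 16 15 15 15 15 16 15]
 [15 15 15 15 16 16 16 15 15 16 16 16 15 13  9  7  8  9  9 10 10 10 11 11
  12 13 14 15 15 16 16 15 16 15 16 15 15 15 16 16 16]
 [15 15 15 15 15 16 16 16 16 16 16 16 15 14 12 11 12 14 15 15 16 17 17 17
  17 17 16 15 15 15 15 15 16 16 15 16 16 15 16 16 16]
 [15 15 15 16 15 15 16 16 16 16 16 15 16 14 11 11 13 14 15 15 16 16 17 17
  17 17 16 15 15 16 15 16 16 15 16 16 16 16 16 16 16]
 [15 16 16 16 15 15 16 15 16 15 16 16 15 14 12 11 12 14 15 16 16 16 17 17
  17 17 16 15 12 12 14 15 16 15 15 16 15 15 15 16 16]]
[[170.5, 170.0], [163.8, 165.5], [160.3, 166.3], [173.2, 162.8]]
```

View pics/g7.png

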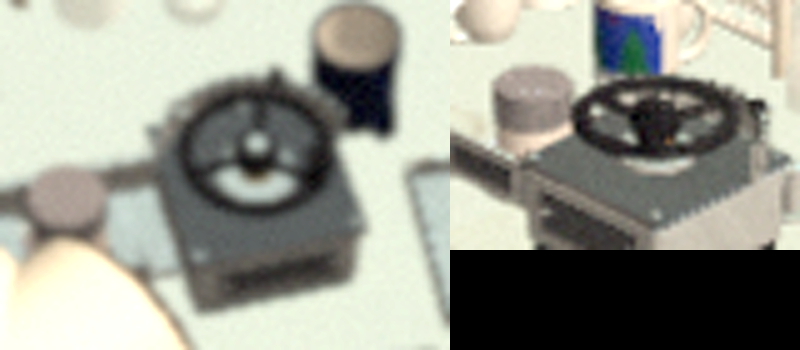

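The gate (right half, running to the housing at (520,185)) is across the bay's mouth with the canister's lid behind it; the wheel is untouched. Now pick the empty canister A.

Request:
arm_command([
  [0, 0, 0, 0.2, 0.2, 5, 8.5],
  [0, 0, 0, 0.2, 0.2, 9, 8.5],
  [0, 0, 0, 0.2, 0.2, 11.3, 8.5],
  [0, 0, 0, 0.2, 0.2, 11.3, 8.5],
  [0, 0, 0, 0.2, 0.2, 11.3, 4],
  [0, 0, 0, 0.2, 0.2, 11.3, 4],
  [0, 0, 0, 0.2, 0.2, 11.3, 4],
  [0, 0, 0, 0.2, 0.2, 11.3, 4],
  [0, 0, 0, 0.2, 0.2, 11.3, 4],
  [0, 0, 0, 0.2, 0.2, 11.3, 4],
  [0, 0, 0, 0.2, 0.2, 7, 4],
  [0, 0, 0, 0.2, 0.2, 2, 4],
  [0, 0, 0, 0.2, 0.2, -3, 4],
  [0, 0, 0, 0.2, 0.2, -8, 4],
  [0, 0, 0, 0.2, 0.2, -9, 4],
  [0, 0, 0, 0.2, 0.2, -9, 4],
], force=40)

```text
time_s: 16.2
tool_pos: [0.4481, 0.328, 0.253]
tcp_rot: [[-0.105, 0.994, 0.006], [0.995, 0.105, 0.004], [0.004, 0.007, -1.0]]
force: [-0.1, 0.2, -2.5]
gripper_width: 0.715
grasp_force: 44.8
```

```bash
python3 - <<'E'
from h import *
stat(); print(goal([.508,-.398,.25],96))
# gate/canister check in top7 by numbers: lid centre of full one
T=np.load("top7.npy",allow_pickle=True).item(); px=np.array([220,160])+(np.array([68,193])+.5)/5-.5
print("lid centre",onz(T,px,.085))
E
```

```text
16.2 [0.4481 0.328  0.253 ] soft -0.0353 0.5135 F [-0.1  0.2 -2.5] M [-0.04  0.05  0.05] w 60.8 z [ 0.006  0.004 -1.   ] yaw 96.0 q16 [ 36.  -0. 120.]
(array([ 0.007, -0.004,  0.   ]), array([-7.283e+01, -1.640e+00,  3.000e-02]))
lid centre [[ 0.53509132 -0.0337355   0.085     ]]
```

A weighs about 0.2 kg or less: the empty one. Carry it over the tray.

Request:
arm_command([
  [0, 0, 0, -3, 0, 0, 4],
  [0, 0, 0, -7, 0, 0, 4],
  [0, 0, 0, -11.5, -0.2, 0, 4],
  [0, 0, 0, -16, -0.3, 0, 4],
  [0, 0, 0, -20.5, -0.4, 0, 4],
  [0, 0, 0, -25, -0.5, 0, 4],
  [0, 0, 0, -29.5, -0.6, 0, 4],
  [0, 0, 0, -34, -0.7, 0, 4],
  [0, 0, 0, -38.5, -0.8, 0, 4],
  [0, 0, 0, -43, -0.9, 0, 4],
  [0, 0, 0, -47.5, -1.0, 0, 4],
  [0, 0, 0, -52, -1.1, 0, 4],
  [0, 0, 0, -56.5, -1.2, 0, 4],
  [0, 0, 0, -61, -1.3, 0, 4],
  [0, 0, 0, -65.5, -1.4, 0, 4],
  [0, 0, 0, -69, -1.5, 0, 4],
  [0, 0, 0, -71.5, -1.6, 0, 4],
  [0, 0, 0, -72.8, -1.6, 0, 4],
  [0, 0, 0, -72.8, -1.6, 0, 4],
  [0, 0, 0, -72.8, -1.6, 0, 4],
])

```text
time_s: 18.2
tool_pos: [0.5072, -0.3977, 0.2476]
tcp_rot: [[-0.104, 0.995, 0.0], [0.995, 0.104, 0.003], [0.003, 0.001, -1.0]]
force: [0.3, 0.2, -2.0]
gripper_width: 0.715
grasp_force: 44.8
```

```bash
python3 - <<'E'
from h import *
stat(); print(goal([.508,-.398,.06],96))
E
```

```text
18.2 [ 0.5072 -0.3977  0.2476] soft -0.0525 -0.2144 F [ 0.3  0.2 -2. ] M [-0.05 -0.03  0.  ] w 60.8 z [ 0.     0.003 -1.   ] yaw 96.0 q16 [-38.   0.  46.]
(array([ 0.001, -0.003, -0.   ]), array([-0.1 ,  0.06, 18.76]))
```

Request:
arm_command([
  [0, 0, 0, 0, 0, 5, 4],
  [0, 0, 0, 0, 0, 10, 4],
  [0, 0, 0, 0, 0, 15, 4],
  [0, 0, 0, 0, 0, 18, 4],
  [0, 0, 0, 0, 0, 19, 4],
  [0, 0, 0, 0, 0, 19.3, 4],
  [0, 0, 0, 0, 0, 19.3, 4],
])

```text
time_s: 18.9
tool_pos: [0.5087, -0.3979, 0.0581]
tcp_rot: [[-0.105, 0.994, 0.004], [0.994, 0.105, 0.0], [-0.0, 0.004, -1.0]]
force: [-0.1, -0.3, -0.9]
gripper_width: 0.713
grasp_force: 44.8
```

```bash
python3 -c "
from h import *;stat()"
```

```text
18.9 [ 0.5087 -0.3979  0.0581] soft -0.0511 -0.2148 F [-0.1 -0.3 -0.9] M [-0.03  0.03  0.  ] w 60.6 z [ 0.004  0.    -1.   ] yaw 96.0 q16 [-38.   0.  46.]
```

Request:
arm_command([
  [0, 0, 0, 0, 0, 0.2, 4],
  [0, 0, 0, 0, 0, 0.4, 4],
  [0, 0, 0, 0, 0, 0.4, 4],
])

```text
time_s: 19.2
tool_pos: [0.5084, -0.3982, 0.0532]
tcp_rot: [[-0.104, 0.995, 0.003], [0.995, 0.104, 0.001], [0.0, 0.003, -1.0]]
force: [-0.3, -0.2, -0.9]
gripper_width: 0.715
grasp_force: 44.8
```

```bash
python3 -c "
from h import *;stat()"
```

```text
19.2 [ 0.5084 -0.3982  0.0532] soft -0.0514 -0.2149 F [-0.3 -0.2 -0.9] M [0.03 0.05 0.  ] w 60.8 z [ 0.003  0.001 -1.   ] yaw 96.0 q16 [-38.   0.  46.]
```

Request:
arm_command([
  [0, 0, 0, 0, 0, 0.15, 4],
  [0, 0, 0, 0, 0, 0.25, 4],
  [0, 0, 0, 0, 0, 0.25, 4],
])

```text
time_s: 19.5
tool_pos: [0.5084, -0.3983, 0.0528]
tcp_rot: [[-0.104, 0.995, 0.004], [0.995, 0.104, -0.0], [-0.001, 0.004, -1.0]]
force: [-3.4, 3.2, 13.1]
gripper_width: 0.715
grasp_force: 46.6
```

```bash
python3 -c "
from h import *;stat()"
```

```text
19.5 [ 0.5084 -0.3983  0.0528] soft -0.0514 -0.2151 F [-3.4  3.2 13.1] M [0.68 1.31 0.01] w 60.7 z [ 0.004 -0.    -1.   ] yaw 96.0 q16 [-38.   0.  46.]
```

On the tray floor. Release, lift, and meanwhile look at the wheel numerically.

Request:
arm_command([
  [0, 0, 0, 0, 0, -0.25, 4],
  [0, 0, 0, 0, 0, -0.25, 7.6],
  [0, 0, 0, 0, 0, -0.25, 7.6],
  [0, 0, 0, 0, 0, -0.25, 7.6],
  [0, 0, 0, 0, 0, -0.25, 8.2],
  [0, 0, 0, 0, 0, -4, 8.2],
  [0, 0, 0, 0, 0, -9, 8.2],
  [0, 0, 0, 0, 0, -14, 8.2],
  [0, 0, 0, 0, 0, -17, 8.2],
  [0, 0, 0, 0, 0, -17, 8.2],
])

```text
time_s: 20.5
tool_pos: [0.5088, -0.399, 0.2257]
tcp_rot: [[-0.105, 0.994, 0.009], [0.995, 0.105, -0.004], [-0.004, 0.008, -1.0]]
force: [0.3, -0.8, -0.9]
gripper_width: 0.962
grasp_force: 0.0
```

```bash
python3 - <<'E'
from h import *
stat()
S=np.load("scene7.npy",allow_pickle=True).item();T=np.load("top7.npy",allow_pickle=True).item()
print(S["img"][182:206,238:276].max(2)//10)
print(T["img"][172:204,253:290].max(2)//10)
np.save("soft.npy",[.537,-.179,.105]);g=tf(0)
for f in(.7,.85,1.0): print(f,proj(S,g([[-.055*np.cos(f),-.055*np.sin(f),z] for z in(.118,.152)])).round(1).tolist(),proj(T,g([[-.055*np.cos(f),-.055*np.sin(f),z] for z in(.118,.152)])).round(1).tolist())
print("hub",proj(S,g([[0,0,.118]])),proj(T,g([[0,0,.118]])))
E
```

```text
20.5 [ 0.5088 -0.399   0.2257] soft -0.0511 -0.2159 F [ 0.3 -0.8 -0.9] M [-0.03 -0.01 -0.04] w 81.7 z [ 0.009 -0.004 -1.   ] yaw 96.0 q16 [-38.   0.  46.]
[[16 16 16 16 16 12  6  5  6  6  7  6  5  6  6  6  9 10 10 12 16 17 16 17
  17 17 17 15 15 16 16 16 16 16 16 16 16 16]
 [16 16 16 16 16 13  7  4  5  7  7  5  5  6  6  6  9 10 10 12 16 16 16 17
  17 16 15 15 16 16 16 16 16 16 16 16 16 16]
 [16 16 16 16 16 13  7  3  5  6  7  5  6  6  6  6  8 10 10 12 16 17 16 15
  14 15 16 16 16 16 16 16 16 16 16 16 16 16]
 [15 16 16 16 16 13  8  5  6  7  6  5  6  6  7  6  7  9 11 12 16 16 16 15
  16 16 16 16 16 16 16 16 16 16 16 15 16 16]
 [14 16 16 15 16 13  9  8  7  7  7  7  6  6  7  7  6  9 10 12 14 13 14 15
  15 15 15 16 16 16 16 16 16 16 16 16 16 16]
 [13 14 16 16 16 14 10 11 10  8  9  9  6  5  7  7  5  6  5  5  6  6  8 10
  12 11 13 14 15 14 15 16 16 16 16 16 16 16]
 [12 13 15 16 16 15 11 12  9  6  4  3  3  3  3  3  3  3  3  3  3  2  3  3
   3  4  5  7  9  8 13 15 14 15 15 16 16 16]
 [12 12 15 16 15 11  7  5  4  3  3  4  3  3  3  4  4  4  3  4  4  2  3  3
   3  3  3  3  4  5  8 10  9 11 14 15 
[... 1642 characters left out ...]
 7  7  6  7  7  7  7  7  7 10]
 [ 7  7  7  7  7  7  7  7  7  7  7  8 11 11 11 11 10 10 10 10 11 12 13 14
  13 10  7  6  6  7  7  7  7  7  7  7  7 10]
 [ 7  7  7  7  7  7  6  7  7  7  7  7  8  9 11 12 13 13 13 14 13 13 12 12
  10  8  6  6  7  7  7  7  7  7  7  7  7 10]]
[[16 16 16 ...  8  9 10]
 [16 16 16 ...  4  6  6]
 [16 16 16 ...  2  2  2]
 ...
 [ 6  5  6 ...  6  6  6]
 [ 6  6  6 ...  6  6  7]
 [ 8  6  6 ...  6  6  7]]
0.7 [[253.3, 200.9], [253.3, 192.1]] [[282.7, 196.3], [283.1, 190.8]]
0.85 [[255.7, 200.9], [255.7, 192.1]] [[283.8, 194.8], [284.2, 189.3]]
1.0 [[258.0, 200.8], [258.1, 192.0]] [[284.7, 193.2], [285.1, 187.7]]
hub [[255.00762896 193.78688555]] [[270.93095318 189.23646409]]
```

The post stands at scene columns 253–257 (rows 192–202), so φ ≈ 0.83. I go to grip it.

```bash
python3 - <<'E'
from h import *
print(goal([.5044,-.2233,.2],50))
E
```

```text
(array([0.01 , 0.001, 0.803]), array([17.54,  1.38,  2.5 ]))
```

Request:
arm_command([
  [0.01, 0, 0.803, 17.5, 1.4, 2.5, 6],
  [0.01, 0, 0.803, 17.5, 1.4, 2.5, 6],
  [0.01, 0, 0.803, 17.5, 1.4, 2.5, 6],
  [0.01, 0, 0.803, 17.5, 1.4, 2.5, 6],
  [0.01, 0, 0.803, 17.5, 1.4, 2.5, 6],
  [0.01, 0, 0.803, 17.5, 1.4, 2.5, 6],
  [0.01, 0, 0.803, 17.5, 1.4, 2.5, 6],
  [0.01, 0, 0.803, 17.5, 1.4, 2.5, 6],
])

```text
time_s: 21.3
tool_pos: [0.5032, -0.2226, 0.1947]
tcp_rot: [[0.641, 0.767, -0.007], [0.767, -0.641, 0.004], [-0.001, -0.009, -1.0]]
force: [0.6, -0.0, 0.3]
gripper_width: 0.704
grasp_force: 0.0
```

```bash
python3 - <<'E'
from h import *
stat(); print(goal([.5044,-.2233,.128],50))
S=cam("scene"); T=cam("top"); np.save("s8.npy",S,allow_pickle=True); np.save("t8.npy",T,allow_pickle=True)
p=proj(S,[.508,-.398,.088])[0].astype(int); print(p); print(S["img"][p[1]-10:p[1]+22:2,p[0]-16:p[0]+18].max(2)//10)
print(proj(S,[[.508+dx,-.398+dy,.088] for dx,dy in((.031*.59,-.031*.8),(-.031*.59,.031*.8),(.025,-.018),(-.025,.018))]))
E
```

```text
21.3 [ 0.5032 -0.2226  0.1947] soft -0.0382 -0.0398 F [ 0.6 -0.   0.3] M [-0.06  0.01  0.01] w 59.8 z [-0.007  0.004 -1.   ] yaw 50.1 q16 [-24.   0. 106.]
(array([-0.009,  0.001,  0.002]), array([0.03, 0.19, 6.67]))
[289 228]
[[13 13 13 13 13 13 13 13 15 16 16 16 16 16 16 12  5  2  3  2  2  2  2  2
   2  3  2  3  3  3  3  3  3  3]
 [13 13 13 13 13 11  7 14 15 16 16 16 16 16 16 12  6  2  3  2  3  2  2  2
   2  3  3  3  2  3  3  3  3  2]
 [12 11  8  3  5  5 10 15 16 16 16 16 16 16 16 16 11  3  2  3  4  4  3  2
   2  2  2  3  3  3  3  2  2  3]
 [ 3  4  8 11 15 16 16 16 16 15 15 15 13 13 13 13 13 12  9  6  5  4  2  2
   2  2  3  3  2  2  3  2  3  6]
 [15 16 16 16 16 16 16 15 14 12 11 14 12 11 11 11 11 11 11 11 11 11 12  9
   6  7  7  7  7 10 10 11 15 16]
 [16 16 16 16 16 16 14 12 11 10 11 11 11 11 11 12 12 12 11 12 11 11 11 12
  12 12 15 16 16 16 16 16 16 16]
 [16 16 16 16 16 16 12  8 10 11 11 11 11 11 11 11 12 12 11 11 12 12 12 11
  12 11 15 16 16 16 16 16 16 16]
 [16 16 15 16 14 14 11  8  6  7 10 11 11 11 11 11 11 11 12 10 11 12 12 11
  10 10 14 16 16 16 16 16 16 16]
 [14 16 14 13 13 1
[... 255 characters left out ...]
10 10  9 10 10
  12 10  9  8  8  8  8  8  8  9]
 [14 14 14 14 14 14 12 10 10  9  9  9  8  9  9  9  9  9 10 10 11 12 15 16
  16 14 14 12 12  9  7  8  8  7]
 [14 14 14 14 14 14 12 10 10 11 11 12 13 14 15 15 15 16 16 17 17 17 17 17
  16 14 14 14 14 14 13 12 10  9]
 [14 14 14 15 14 13 10 10 10 10 11 12 13 14 15 15 16 16 17 17 17 17 17 17
  15 14 14 14 14 14 14 14 14 14]
 [15 14 14 12 11 11 10  9 10 10 11 12 13 14 15 15 16 16 16 17 17 17 17 16
  15 12 12 13 14 14 14 14 14 14]
 [14 14 12 11 11 10 10 10 10 11 11 12 14 14 15 15 16 16 17 17 17 17 17 17
  14 12 11 11 13 14 14 14 14 14]]
[[298.98903813 230.2092197 ]
 [280.17395098 227.46144512]
 [299.09133703 228.6757502 ]
 [279.96162442 228.98067912]]
```

The empty canister stands upright in the tray at the expected pixels. Descend over the post and grip.

Request:
arm_command([
  [-0.01, 0, 0, 0, 0.2, 4, 6],
  [-0.01, 0, 0, 0, 0.2, 6.7, 6],
  [-0.01, 0, 0, 0, 0.2, 6.7, 6],
  [-0.01, 0, 0, 0, 0.2, 6.7, 0.5],
  [-0.01, 0, 0, 0, 0.2, 6.7, 0.5],
  [-0.01, 0, 0, 0, 0.2, 6.7, 0.5],
  [-0.01, 0, 0, 0, 0.2, 6.7, 0.5],
  [-0.01, 0, 0, 0, 0.2, 6.7, 0.5],
  [-0.01, 0, 0, 0, 0.2, 6.7, 0.5],
  [-0.01, 0, 0, 0, 0.2, 6.7, 0.5],
  [-0.01, 0, 0, 0, 0.2, 6.7, 0.5],
], force=35)

```text
time_s: 22.5
tool_pos: [0.5048, -0.2239, 0.1301]
tcp_rot: [[0.643, 0.766, 0.003], [0.766, -0.643, -0.003], [-0.001, 0.004, -1.0]]
force: [-3.5, -0.1, 6.1]
gripper_width: 0.224
grasp_force: 33.9
```

```bash
python3 -c "
from h import *;stat();print(readout.get_state()['grasp_force'])"
```

```text
22.5 [ 0.5048 -0.2239  0.1301] soft -0.0367 -0.0413 F [-3.5 -0.1  6.1] M [0.1  0.58 0.1 ] w 19.1 z [ 0.003 -0.003 -1.   ] yaw 50.0 q16 [-24.  -0. 106.]
33.93434464931488
```

The grip at radius 55.3 mm confirms the axis; φ = 0.844. Now measure the clip's direction precisely.

```bash
python3 - <<'E'
from h import *
S=np.load("scene7.npy",allow_pickle=True).item();T=np.load("top7.npy",allow_pickle=True).item()
np.set_printoptions(linewidth=200)
pS=proj(S,[.6137,-.206,.108])[0].astype(int);pT=proj(T,[.6137,-.204,.108])[0].astype(int)
print("S",pS);print(S["img"][pS[1]-8:pS[1]+10,pS[0]-9:pS[0]+11].max(2)//10)
print("T",pT);print(T["img"][pT[1]-9:pT[1]+9,pT[0]-10:pT[0]+11].max(2)//10)
np.save("soft.npy",[.537,-.179,.105]);g=tf(0)
for f in(-.35,-.45,-.55):
    print(f,[proj(d,g([[r*np.cos(f),r*np.sin(f),z] for r,z in((.0745,.102),(.079,.108),(.079,.118))])).round(1).tolist() for d in(S,T)])
E
```

```text
S [276 193]
[[16 16 16 16 16 16 15 16 16 16 16 16 12 12 14 15 14 15 15 16]
 [16 16 16 16 16 16 16 16 16 16 16 16 12 12 14 14 15 15 15 16]
 [14 15 16 16 16 16 16 16 16 16 16 16 13 13 15 14 15 15 15 15]
 [ 8 13 15 14 15 15 16 16 16 16 16 16 16 16 16 15 15 15 15 15]
 [ 5  8 10  9 11 14 15 16 16 16 16 16 16 16 16 14 14 15 15 15]
 [ 3  3  6  5  8 11 12 15 16 15 16 16 16 16 16 14 14 14 15 15]
 [ 2  2  3  4  7  7  7 12 14 12 14 15 16 16 16 14 14 14 15 15]
 [ 3  3  2  3  4  5  6  5  3  3  5 13 16 16 16 14 14 14 15 15]
 [ 4  4  3  2  3  4  6  5  3  4  4 10 14 16 16 15 14 14 15 15]
 [ 7  8  5  3  3  5  6  6  4  5  8 11 14 16 16 16 15 15 15 15]
 [10  9  6  3  3  4  7  7  6  5 12 12 15 16 16 16 16 16 15 15]
 [ 9  7  4  3  3  4  7  7  7  6  8 10 15 16 16 16 16 16 16 15]
 [ 6  4  3  3  3  6  8  8  7  6  9 12 15 16 16 16 16 16 16 16]
 [ 5  4  4  3  3  6  9  8  8  5  9 12 15 16 16 16 16 16 16 16]
 [ 3  3  3  3  4  7  8  9  8  7 11 13 15 16 16 16 16 16 16 16]
 [ 3  3  3  4  6  7  7  7  7  8  9 12 14 16 16 16 16 16 16 16]
 [ 3  4  6  7  7  7  7  7 10 10 11 11 12 14 15 16 16 16 16 16]
 [ 5  6  7  7  6 
[... 868 characters left out ...]
 5  4  5  5  4  3  4  4  6  7  9  9  9  8  7  4]
 [ 5  5  4  4  4  3  3  3  3  3  3  4  4  4  6  6  7  8  8  8  6]
 [ 4  3  2  3  3  3  2  2  3  2  2  3  2  3  4  4  5  6  7  7  6]
 [ 2  2  3  5  5  5  4  3  3  3  3  3  2  2  2  2  4  5  5  6  6]
 [ 3  4  4  6  7  7  5  4  3  4  5  5  4  3  3  2  2  3  4  5  6]
 [ 5  5  6  6  7  6  5  4  3  5  5  6  6  5  4  3  2  2  3  4  5]]
-0.35 [[[273.8, 194.1], [274.9, 192.4], [275.0, 189.9]], [[273.1, 176.8], [273.2, 175.0], [273.3, 173.4]]]
-0.45 [[[274.6, 194.9], [275.8, 193.3], [275.8, 190.8]], [[274.9, 177.1], [275.2, 175.3], [275.3, 173.6]]]
-0.55 [[[275.2, 195.8], [276.4, 194.2], [276.5, 191.7]], [[276.8, 177.5], [277.2, 175.7], [277.3, 174.1]]]
```

Clip direction: top view gives −0.42, scene −0.46; I take −0.44 rad and compute the post's arc.

```bash
python3 - <<'E'
from h import *
st=readout.get_state();R=st["tcp_rot"];g=tf(0);p0=st["tool_pos"]; f0=.844; q0=g([[-.0553*np.cos(f0),-.0553*np.sin(f0),p0[2]]])[0]
for k in range(1,17):
    f=f0+(-.44-f0)*k/16; q=g([[-.0553*np.cos(f),-.0553*np.sin(f),p0[2]]])[0]
    print(round(.872*k/16,3),(R.T@(q-q0)*100).round(2)[:2].tolist(),end=" ")
E
```

```text
0.054 [-0.02, -0.44] 0.109 [0.0, -0.89] 0.164 [0.06, -1.33] 0.218 [0.15, -1.76] 0.273 [0.27, -2.19] 0.327 [0.43, -2.6] 0.382 [0.62, -3.0] 0.436 [0.85, -3.39] 0.49 [1.1, -3.75] 0.545 [1.38, -4.09] 0.6 [1.69, -4.41] 0.654 [2.02, -4.71] 0.709 [2.37, -4.97] 0.763 [2.75, -5.21] 0.818 [3.14, -5.42] 0.872 [3.55, -5.59]
```

Request:
arm_command([
  [0, 0, 0.054, -0.02, -0.44, 0, 0.5],
  [0, 0, 0.109, 0, -0.89, 0, 0.5],
  [0, 0, 0.164, 0.06, -1.33, 0, 0.5],
  [0, 0, 0.218, 0.15, -1.76, 0, 0.5],
  [0, 0, 0.273, 0.27, -2.19, 0, 0.5],
  [0, 0, 0.327, 0.43, -2.6, 0, 0.5],
  [0, 0, 0.382, 0.62, -3.0, 0, 0.5],
  [0, 0, 0.436, 0.85, -3.39, 0, 0.5],
  [0, 0, 0.49, 1.1, -3.75, 0, 0.5],
  [0, 0, 0.545, 1.38, -4.09, 0, 0.5],
  [0, 0, 0.6, 1.69, -4.41, 0, 0.5],
  [0, 0, 0.654, 2.02, -4.71, 0, 0.5],
  [0, 0, 0.709, 2.37, -4.97, 0, 0.5],
  [0, 0, 0.763, 2.75, -5.21, 0, 0.5],
  [0, 0, 0.818, 3.14, -5.42, 0, 0.5],
  [0, 0, 0.872, 3.55, -5.59, 0, 0.5],
  [0, 0, 0.872, 3.55, -5.59, 0, 0.5],
])

```text
time_s: 24.2
tool_pos: [0.4847, -0.1616, 0.13]
tcp_rot: [[1.0, -0.002, 0.003], [-0.002, -1.0, -0.005], [0.003, 0.005, -1.0]]
force: [-3.4, -1.3, 4.1]
gripper_width: 0.222
grasp_force: 34.6
```

```bash
python3 -c "
from h import *;stat()
S=cam('scene');T=cam('top')
np.set_printoptions(linewidth=200)
print(S['img'][185:203,267:287].max(2)//10)
print(T['img'][165:185,262:286].max(2)//10)"
```

```text
24.2 [ 0.4847 -0.1616  0.13  ] soft -0.0501 0.0228 F [-3.4 -1.3  4.1] M [-0.26  0.73 -0.04] w 18.9 z [ 0.003 -0.005 -1.   ] yaw -0.1 q16 [-18.  -0. 162.]
[[16 16 15 15 15 16 16 16 16 16 15 16 12 12 14 14 15 15 15 16]
 [16 16 15 15 15 15 16 16 16 16 16 15 12 12 14 14 14 15 15 15]
 [14 15 16 15 16 16 16 15 16 16 16 16 13 13 14 14 14 15 15 15]
 [ 8 13 15 15 15 15 16 15 15 16 15 16 16 16 16 14 14 15 15 15]
 [ 5  8  9  9 11 14 15 15 16 15 16 16 16 16 15 14 14 15 15 15]
 [ 2  3  5  5  8 11 12 14 15 15 15 16 16 16 15 14 14 14 15 15]
 [ 2  2  3  5  7  7  7 12 14 12 13 15 16 16 16 14 14 14 14 15]
 [ 4  3  2  3  4  7  9  7  4  3  5 13 15 15 16 14 14 14 15 15]
 [ 8  5  2  2  3 10 13 12  7  3  4 10 14 15 16 15 14 14 15 15]
 [ 9  8  5  3  4  6 11 12  8  5  8 11 14 15 15 15 15 15 15 15]
 [10  8  5  3  3  4  6 11  8  5 12 12 15 16 16 16 16 15 15 15]
 [ 9  7  4  3  3  4  7 11  9  6  8 10 14 16 16 15 16 16 15 15]
 [ 6  4  4  4  3  6  8 11  9  5  9 12 15 16 15 16 16 16 16 16]
 [ 4  4  4  3  3  8 10  9  8  5  8 12 15 16 16 16 16 15 16 16]
 [ 3  2  3  3  5  7  8  9  8  7 11 12 15 16 16 16 16 16 16 16]
 
[... 989 characters left out ...]
 3  7 11 11  8  4  1  1]
 [21 20 20 20 20 20 19 19 19 18 18 17 15 12  7  3  3  7 10 10  8  4  2  1]
 [20 20 20 20 20 20 19 19 19 18 18 16 14 10  6  2  3  5  7  8  8  6  4  2]
 [20 20 20 20 20 20 19 19 19 18 17 16 14  9  4  2  2  3  5  7  8  7  5  3]
 [20 20 20 20 20 20 19 19 19 18 17 16 12  8  4  2  2  3  5  6  7  7  6  4]
 [20 20 20 20 20 20 19 19 19 18 17 15 12  7  3  2  2  3  4  6  7  7  7  6]
 [20 20 20 20 20 19 19 19 18 18 17 14 10  5  2  2  2  2  3  5  7  7  7  7]
 [20 20 20 20 20 19 19 19 18 17 16 13  9  4  2  2  1  2  2  4  5  5  6  6]
 [20 20 20 20 20 19 19 19 18 17 16 13  8  3  1  1  2  2  2  3  4  3  4  4]
 [20 20 20 20 20 19 19 18 18 17 16 12  7  3  2  2  2  2  3  4  5  4  3  2]]
```

The post now sits at φ = −0.427, and in the scene image the bright blade (columns 273–274, rows 193–197) stands before the clip (columns 275–277). Release and lift clear.

Request:
arm_command([
  [0, 0, 0, 0, 0, 0, 2.6],
  [0, 0, 0, 0, 0, 0, 4],
  [0, 0, 0, 0, 0, 0, 4.5],
  [0, 0, 0, 0, 0, 0, 4.5],
  [0, 0, 0, 0, 0, -3, 4.5],
  [0, 0, 0, 0, 0, -8, 4.5],
  [0, 0, 0, 0, 0, -12, 4.5],
  [0, 0, 0, 0, 0, -12, 4.5],
  [0, 0, 0, -6, 16, -12, 4.5],
  [0, 0, 0, -12, 32, -12, 4.5],
  [0, 0, 0, -12, 32, -12, 4.5],
  [0, 0, 0, -12, 32, -12, 4.5],
  [0, 0, 0, -12, 32, -12, 4.5],
  [0, 0, 0, -12, 32, -12, 4.5],
  [0, 0, 0, -12, 32, -12, 4.5],
  [0, 0, 0, -12, 32, -12, 4.5],
])

```text
time_s: 25.9
tool_pos: [0.3622, -0.4841, 0.2465]
tcp_rot: [[1.0, -0.004, -0.001], [-0.004, -1.0, -0.001], [-0.001, 0.001, -1.0]]
force: [-0.0, -0.0, -0.6]
gripper_width: 0.527
grasp_force: 0.0
```

```bash
python3 - <<'E'
from h import *
stat(); np.set_printoptions(linewidth=220); g=tf(0)
T=cam('top'); S=cam("scene"); np.save("t9.npy",T,allow_pickle=True)
# full canister lid by mid-brightness blob near home, gate end bar
p=proj(T,[.5364,-.0302,.085])[0].astype(int); print("T lid pred",p); print(T['img'][p[1]-10:p[1]+22:1,p[0]-12:p[0]+26].max(2)//10)
print("gate shut: hinge,end top/bottom",proj(T,g([[-.0345,.2045,.05],[-.0345,.0955,.05],[-.0345,.0955,.01]])).round(1).tolist())
f=-.427; print("post pred",proj(T,g([[-.055*np.cos(f),-.055*np.sin(f),z] for z in(.118,.152)])).round(1).tolist(),proj(S,g([[-.055*np.cos(f),-.055*np.sin(f),z] for z in(.118,.152)])).round(1).tolist())
print(S['img'][176:204,234:262].max(2)//10)
E
```

```text
25.9 [ 0.3622 -0.4841  0.2465] soft -0.2058 -0.2851 F [-0.  -0.  -0.6] M [ 0.02 -0.03  0.02] w 44.8 z [-0.001 -0.001 -1.   ] yaw -0.2 q16 [-53.  -0. 127.]
T lid pred [232 198]
[[20 20 20 ...  4  3  2]
 [20 20 20 ...  4  3  3]
 [19 20 20 ...  4  3  3]
 ...
 [11 10 10 ... 20 20 19]
 [10  9 10 ... 20 20 19]
 [ 9  9 11 ... 20 19 19]]
gate shut: hinge,end top/bottom [[220.5, 216.2], [248.4, 211.2], [248.6, 217.1]]
post pred [[268.1, 200.6], [268.3, 195.1]] [[240.3, 196.1], [240.2, 187.4]]
[[16 16 16 16 16 16 16 16 16 11  6  6  6  6  7  8  9  9  9 10 11 12  7  3  3  4  4  5]
 [16 16 16 16 16 16 16 16 16 11  5  5  6  7  7  9  8  8  9 10 10 11  6  3  3  4  4  4]
 [16 16 16 16 16 16 16 16 16 11  5  6  7  7  8  8  7  6  8 10 10 11  8  3  3  4  5  6]
 [16 16 16 16 16 16 16 16 16 11  5  5  7  7  8  8  7  6  6  9 10 11  8  4  3  4  7 11]
 [16 16 16 16 16 16 16 16 16 11  4  4  6  7  8  7  5  6  7  8 10 10  8  4  3  4  9 14]
 [16 16 16 16 16 16 16 16 16 11  4  4  6  7  7  6  6  6  6  6  9 10  9  5  2  3  8 15]
 [16 16 16 16 16 16 16 16 16 12  5  4  7  7  7  6  6  6  6  7  9 10 10  6  3  3  6 15]
 [
[... 1125 characters left out ...]
 6]
 [10 10  9 11 10  5  1  3  2  2  4  5  3  3  3  3  3  3  2  2  2  3  3  4  3  2  2  5]
 [10 11 12 14 14  9  2  1  2  3  3  3  4  3  3  2  3  2  2  2  2  3  3  3  3  2  2  2]
 [13 14 16 17 15 10  3  2  2  1  2  2  2  4  5  6  8  6  2  1  2  3  1  3  3  2  4  3]
 [17 17 16 13  9  8  5  3  1  2  2  3  3  4  6  9 12 10  6  2  1  2  2  1  3  3  7  6]
 [16 13  9  7  7  7  7  6  3  2  2  3  3  2  2  4  7  9  7  4  3  1  2  3  4  6  7  7]
 [ 9  7  7  7  7  7  7  7  7  5  3  3  2  3  3  2  2  2  2  2  3  3  3  4  3  4  3  3]
 [ 7  7  7  7  7  7  7  7  7  7  6  4  4  3  2  2  2  2  2  3  3  3  3  4  3  3  3  3]
 [ 7  7  7  7  7  7  7  7  7  7  7  6  7  6  5  6  7  6  6  6  6  5  4  4  6  6  8  8]]
```

```bash
python3 - <<'E'
from h import *
np.set_printoptions(linewidth=260,threshold=100000); g=tf(0)
T=np.load("t9.npy",allow_pickle=True).item()
print("rows 186-223, cols 216-254"); print(T['img'][186:224,216:255].max(2)//10)
x,y,t=np.load("soft.npy")
for a in(0,.08):
    q=np.array([-.0345-np.sin(a)*.109,.2045-np.cos(a)*.109]); print(a,proj(T,g([[*q,.05],[*q,.01]])).round(1).tolist())
print(proj(T,g([[.015,.148+k,.085] for k in(-.031,.031)]+[[.015+k,.148,.085] for k in(-.031,.031)])).round(1).tolist())
E
```

```text
rows 186-223, cols 216-254
[[20 20 20 20 20 20 20 20 20 21 21 20 21 20 20 21 20 20 20 21 21 21 20 20 20 20 20 19 19 17 16 15 14 11  9  9  9  9  8]
 [19 19 20 20 20 20 20 21 20 20 20 21 20 21 20 21 20 21 20 20 21 20 20 20 21 20 20 20 20 19 17 16 15 12  9  9  9  8  7]
 [19 19 19 20 20 20 20 20 20 21 21 21 21 20 21 20 21 21 20 21 20 20 20 20 21 20 20 20 20 20 19 18 16 13 11  9  8  8  6]
 [19 19 19 20 20 20 20 20 20 20 21 20 20 20 21 20 20 20 20 20 20 20 21 20 21 20 20 20 20 20 20 19 18 16 12  9  8  7  6]
 [19 19 19 19 19 20 20 20 20 20 20 20 20 20 20 21 20 20 21 20 21 20 21 20 20 20 20 20 21 20 20 20 19 18 15 11  8  7  5]
 [18 18 19 19 19 19 20 20 20 20 20 20 20 20 21 20 20 21 20 20 20 21 21 20 21 21 21 20 20 20 20 20 20 19 17 14 10  7  6]
 [18 18 19 19 19 19 19 19 20 20 20 20 20 21 20 20 21 21 20 21 20 21 21 20 21 21 21 20 20 20 20 19 19 18 18 16 13 10  7]
 [18 18 18 18 19 19 19 19 20 20 20 20 20 20 21 20 20 20 21 20 21 20 21 21 20 20 20 20 19 19 18 17 16 16 16 16 15 13 10]
 [17 18 18 18 18 19 19 19 19 20 20 20 20 20 20 21 20 20 20 21 20 21 20 20 20 19 18 17 16 16 16 15 15 16 16 16 16 
[... 2925 characters left out ...]
13 13 13 13 14 14 14 15 15 15 16 16 16 17 17 17 18 18 18 18 19 19 19 19 19 20 20]
 [11 11 11 10  9 10 11 12 12 12 12 12 12 13 13 13 13 14 14 14 15 15 15 16 16 16 16 17 17 17 18 18 18 18 19 19 19 19 20]
 [11 11 11  9  9 11 11 12 12 12 12 12 12 12 13 13 13 13 14 14 14 15 15 15 15 16 16 16 17 17 17 18 18 18 18 18 19 19 19]
 [11 10 10  9  9 11 11 11 12 12 12 12 12 12 13 13 13 13 13 14 14 14 15 15 15 16 16 16 16 17 17 17 18 18 18 18 19 19 19]
 [10 10  9  9 10 11 11 11 11 11 12 12 12 12 12 12 12 13 13 13 14 14 14 15 15 15 16 16 16 16 17 17 17 18 18 18 18 18 19]]
0 [[248.4, 211.2], [248.6, 217.1]]
0.08 [[248.8, 213.0], [248.9, 218.9]]
[[240.2, 196.6], [224.3, 199.4], [233.8, 204.4], [230.8, 191.7]]
```

The arm hides the bay there. I compare the earlier clear top pictures (before/after shutting) at the gate's end.

```bash
python3 - <<'E'
from h import *
np.set_printoptions(linewidth=260,threshold=100000); g=tf(0)
for n in("top3","top7"):
    T=np.load(n+".npy",allow_pickle=True).item(); print(n); print(T['img'][204:222,234:258].max(2)//10)
for n in("scene3","scene7"):
    S=np.load(n+".npy",allow_pickle=True).item(); print(n); print(S['img'][186:216,208:236].max(2)//10)
for a in(0,.08,.16):
    q=np.array([[-.0345-np.sin(a)*r,.2045-np.cos(a)*r] for r in(0.01,.04,.07)]); print(a,[proj(S,g(np.c_[q,[z]*3])).round(1).tolist() for z in(.05,.01)])
E
```

```text
top3
[[16 15 16 16 16 15 14 14 14 13 14 14 14 14 13 13 13 13 11  9  6  6  6  6]
 [16 16 16 16 16 15 15 14 14 13 14 14 14 14 14 14 14 13 12 10  7  6  6  6]
 [16 16 16 16 16 15 15 14 13 13 13 14 14 14 13 14 13 14 13 11  8  6  6  6]
 [16 16 16 16 16 16 15 14 14 14 13 14 14 13 13 14 13 13 13 12  9  7  6  6]
 [16 16 16 16 16 16 15 15 14 14 13 13 13 13 13 13 13 13 13 13 10  7  5  6]
 [16 16 16 16 16 16 15 15 14 14 13 13 13 13 13 13 13 13 14 13 11  8  6  6]
 [16 16 16 16 16 16 15 15 14 13 14 13 13 12 12 12 13 13 14 13 12  9  6  6]
 [16 16 16 16 16 16 16 15 15 14 14 13 13 12 10 10 12 13 13 13 12  9  7  6]
 [16 16 16 16 16 16 16 16 15 14 13 13 13 12 10  9 11 13 13 13 12 10  7  6]
 [17 16 16 16 16 16 16 16 15 14 14 13 13 12 10  9 11 13 13 12 11 10  8  6]
 [18 16 16 16 16 16 16 16 15 15 14 13 13 12 11  9 10 12 11 11 11 11  9  7]
 [19 17 16 15 16 16 16 16 16 15 14 13 13 13 11  9 10 12 12 12 13 13 11  8]
 [19 18 17 16 16 15 16 16 15 15 14 14 13 12 11 10 11 13 14 15 15 15 13  9]
 [20 19 18 17 16 16 15 15 16 15 14 13 13 13 11 10 11 13 15 15 16 15 13 10]
 [20 20 19 17 16 16 16 15 15 15 14 15 15 15 1
[... 6462 characters left out ...]
10  9  9  9  9  8  8  8  6  5  3  4]
 [16 16 16 16 16 16 16 16 16 16 16 16 16 16 16 16 15 13 12 11  9  7  8  8  7  5  4  4]
 [16 16 16 16 16 16 16 16 16 16 16 16 16 16 16 16 16 16 15 15 13 11  9  8  7  6  6  4]
 [16 16 16 16 16 16 16 16 16 16 16 16 16 16 16 16 16 16 16 16 16 15 11  8  8  9  9  6]
 [16 16 16 16 16 16 16 16 16 16 16 16 16 16 16 15 16 16 15 15 16 16 12  8  8  6  5  4]]
0 [[[213.8, 195.9], [218.7, 198.5], [223.8, 201.1]], [[214.2, 205.1], [219.1, 207.7], [224.1, 210.4]]]
0.08 [[[213.6, 196.0], [218.0, 198.7], [222.6, 201.6]], [[214.0, 205.1], [218.4, 208.0], [222.9, 210.9]]]
0.16 [[[213.4, 196.0], [217.3, 199.0], [221.4, 202.0]], [[213.8, 205.2], [217.7, 208.2], [221.7, 211.3]]]
```

The gate's top edge in the scene image runs with slope ≈0.47 (0.52 would be shut, 0.62 would be 0.08 rad open), so it is shut with the canister home. Everything is in place, so I hand in.

```bash
python3 -c "
from h import *;stat();print(r.sign_off())"
```

```text
26.0 [ 0.3639 -0.4808  0.2475] soft -0.2038 -0.282 F [ 0.2 -0.3  0. ] M [ 0.02  0.02 -0.01] w 44.7 z [-0.    -0.001 -1.   ] yaw -0.1 q16 [-53.  -0. 127.]
the job is handed in; nothing more can be done
None
```

I handed the job in at about 26 s with no verdict returned: the full canister is home behind the shut gate, the empty one stands upright in the tray, and by my measurements the pointer is within about 3 mm of the clip's middle.

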